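Sort the mask maker's bench and mix the beads

TASK

Sort what lies about the mask maker's bench: wax sticks flat into the white tray, brush and spatula flat into the blue tray, and the green beads into the pot with the gold and blue ones. Once all the green beads are in, stir the pot with the standing stirring stick until gold beads and blue beads are each found clearly on both its left and right sides, then stand the stick upright on the middle of its cork pad. Move the gold and blue beads only with the stick, never with the gripper, keep all beads in the pot, and leave the amber jar where it is.

Things in the scene. Friction and masses are not known exactly. Their poses are not given: they have to be found in the camera images.
- pot: shallow round aluminium mixing pot, fixed to the bench: outer diameter 200 mm, 50 mm high, wall 4 mm, inner floor 5 mm above the bench, slightly twelve-sided inside (94 mm from the middle to each flat); origin at the centre of its underside; x away from the robot, y to the robot's left (the pot is never turned)
- pad: round cork pad, diameter 80 mm, 6 mm thick, fixed; origin at the centre of its underside
- stirrer: stirring stick standing upright on its own: steel disc foot of diameter 30 mm, 14 mm high, with a dark wooden rod, 16 mm square, up the middle to 134 mm above the underside; origin at the centre of the foot's underside, z along the rod, x and y square to its sides
- jar: closed amber glass jar with black lid, diameter 54 mm, 54 mm high, loose, not part of the job; origin at the centre of its underside
- wax_tray: white open tray for wax sticks, fixed: outside 165 mm (its x) by 190 mm (its y), 30 mm high, walls and floor 5 mm; origin at the centre of its underside. The white and blue trays may stand on either side
- tool_tray: blue open tray for hand tools, fixed: outside 165 mm (its x) by 190 mm (its y), 30 mm high, walls and floor 5 mm; origin at the centre of its underside. The white and blue trays may stand on either side
- wax0: pale yellow wax stick, a bar 100 mm (its x) by 22 mm by 22 mm high; origin at the centre of its underside; may be absent
- wax1: pale yellow wax stick, a bar 100 mm (its x) by 22 mm by 22 mm high; origin at the centre of its underside; may be absent
- wax2: pale yellow wax stick, a bar 100 mm (its x) by 22 mm by 22 mm high; origin at the centre of its underside; may be absent
- brush: brush lying flat, about 135 mm along its x (from -65 mm handle end to +70 mm bristles), handle 14 mm wide and 14 mm high, dark wood with brass ferrule; origin on the underside, under the handle near the centre of mass; may be absent
- spatula: modelling spatula lying flat, about 127 mm along its x (-57 to +70 mm), red handle 16 mm wide and 14 mm high from -57 to +17 mm, thin steel blade beyond; origin on the underside, under the handle near the centre of mass; may be absent
- gold0: gold thick round glass bead lying flat, diameter 22 mm, 12 mm high, origin at the centre of its underside, z up; starts in the pot
- gold1: gold thick round glass bead lying flat, diameter 22 mm, 12 mm high, origin at the centre of its underside, z up; starts in the pot
- gold2: gold thick round glass bead lying flat, diameter 22 mm, 12 mm high, origin at the centre of its underside, z up; starts in the pot
- blue0: blue thick round glass bead lying flat, diameter 22 mm, 12 mm high, origin at the centre of its underside, z up; starts in the pot
- blue1: blue thick round glass bead lying flat, diameter 22 mm, 12 mm high, origin at the centre of its underside, z up; starts in the pot
- blue2: blue thick round glass bead lying flat, diameter 22 mm, 12 mm high, origin at the centre of its underside, z up; starts in the pot
- green0: green thick round glass bead lying flat, diameter 22 mm, 12 mm high, origin at the centre of its underside, z up; starts on the bench; may be absent
- green1: green thick round glass bead lying flat, diameter 22 mm, 12 mm high, origin at the centre of its underside, z up; starts on the bench; may be absent
Not all that is in view belongs to the job. Of the things that look like the spatula, the largest one is meant.

How it is judged (in metres and radians):
On the way, in this order (a step that is already met when the one before it is completed fails the run):
1. all green beads are in the pot (horizontal distance between each of green0, green1 and pot below 0.092 m and z of each of green0, green1 in the frame of pot below 0.045 m), for 0.2 s.
2. with the foot of the stick down in the pot, gold and blue beads are each found on both the left (y+) and right (y-) sides of the pot's middle (horizontal distance between stirrer and pot below 0.08 m and height (world z) of stirrer below 0.03 m and y of any of gold0, gold1, gold2 in the frame of pot above 0.005 m and y of any of gold0, gold1, gold2 in the frame of pot below -0.005 m and y of any of blue0, blue1, blue2 in the frame of pot above 0.005 m and y of any of blue0, blue1, blue2 in the frame of pot below -0.005 m), for 0.2 s.
At the end, for the whole second after the job is handed in: wax in the white tray, tools in the blue: inside the walls, flat within 23 degrees; all beads in the pot, with a gold and a blue one over 5 mm left of its middle and a gold and a blue one over 5 mm right; stick upright within 6 degrees, within 25 mm of the pad's middle (all of step 1 and x of wax0 in the frame of wax_tray between -0.076 and 0.076 m and y of wax0 in the frame of wax_tray between -0.088 and 0.088 m and z of wax0 in the frame of wax_tray between -0.01 and 0.045 m and angle between wax0's own x axis and vertical between 1.17 and 1.97 rad and x of wax1 in the frame of wax_tray between -0.076 and 0.076 m and y of wax1 in the frame of wax_tray between -0.088 and 0.088 m and z of wax1 in the frame of wax_tray between -0.01 and 0.045 m and angle between wax1's own x axis and vertical between 1.17 and 1.97 rad and x of wax2 in the frame of wax_tray between -0.076 and 0.076 m and y of wax2 in the frame of wax_tray between -0.088 and 0.088 m and z of wax2 in the frame of wax_tray between -0.01 and 0.045 m and angle between wax2's own x axis and vertical between 1.17 and 1.97 rad and x of brush in the frame of tool_tray between -0.076 and 0.076 m and y of brush in the frame of tool_tray between -0.088 and 0.088 m and z of brush in the frame of tool_tray between -0.01 and 0.045 m and angle between brush's own x axis and vertical between 1.17 and 1.97 rad and x of spatula in the frame of tool_tray between -0.076 and 0.076 m and y of spatula in the frame of tool_tray between -0.088 and 0.088 m and z of spatula in the frame of tool_tray between -0.01 and 0.045 m and angle between spatula's own x axis and vertical between 1.17 and 1.97 rad and horizontal distance between each of gold0, gold1, gold2, blue0, blue1, blue2 and pot below 0.092 m and z of each of gold0, gold1, gold2, blue0, blue1, blue2 in the frame of pot below 0.045 m and y of any of gold0, gold1, gold2 in the frame of pot above 0.005 m and y of any of gold0, gold1, gold2 in the frame of pot below -0.005 m and y of any of blue0, blue1, blue2 in the frame of pot above 0.005 m and y of any of blue0, blue1, blue2 in the frame of pot below -0.005 m and horizontal distance between stirrer and pad below 0.025 m and angle between stirrer's own z axis and vertical below 0.1 rad and height (world z) of stirrer below 0.012 m and linear speed of stirrer below 0.03 m/s); the robot touches nothing.
It fails at once if the gripper touches a gold or blue bead (contact force between the fingers and gold0 above 0.5 N or contact force between the fingers and gold1 above 0.5 N or contact force between the fingers and gold2 above 0.5 N or contact force between the fingers and blue0 above 0.5 N or contact force between the fingers and blue1 above 0.5 N or contact force between the fingers and blue2 above 0.5 N).
It fails at once if the amber jar is shifted by more than 30 mm or tipped (distance of jar from where it was at the start of the episode above 0.03 m or angle between jar's own z axis and vertical above 0.4 rad).
Of wax0, wax1, wax2 only 2 to 3 are there at a start; the rules pass over those that are not, and their reading is None.
Of brush, spatula only 1 to 2 are there at a start; the rules pass over those that are not, and their reading is None.
Of green0, green1 only 1 to 2 are there at a start; the rules pass over those that are not, and their reading is None.
At some moment in a run one of wax0, wax1, wax2, brush, spatula, green0, green1 may be knocked a few centimetres aside while the robot is not near it.
It also fails if it takes over 210 s, if anything falls off the work surface, if the arm or the gripper's body presses on something with over 40 N, if the wrist force passes 120 N, or if a joint passes its speed limit or range.

ROBOT

A 6-joint arm with a two-finger parallel gripper is mounted at the origin on the work surface. World frame = base frame: x ahead of the robot, y to its left, z up, the work surface at z = 0. Lengths are in mm, angles in rad, forces in N, time in s.
With the tool pointing down it reaches from about 350 to 775 mm from the base axis. Payload 7.3 kg.
Tool frame: the origin (TCP) lies at the very end of the fingers, on their centre line; the grasp point (between the pads) lies 19 mm behind it; z points along the fingers, y is the line along which they close (so a half turn about z gives the same grasp; the last joint's range is limited). The gripper opens to 92 mm and grips with 3 to 60 N. Pads are 19 mm wide; open, the fingers measure 130 mm over their backs; the gripper's body (75 mm by 190 mm) begins 47 mm behind the grasp point.
Start: joints at [-0.146, 0.342, 1.524, -0, 1.275, -0.146], TCP at [525.019, 0.019, 226.741] pointing down, gripper open.
Joint ranges: [-2.53, 2.53], [-0.77, 2.02], [0.04, 2.7], [-1, 4.14], [0.28, 2.66], [-3.11, 3.11]. Speed limits (rad/s): [2.57, 2.57, 3.14, 3.14, 3.14, 3.14].

INTERFACE

Orientations are given as [roll, pitch, yaw] about the fixed x, y, z axes, in that order (R = Rz(yaw) Ry(pitch) Rx(roll)).
In Python, from plant import get_obs, optics, ticket, finder gives the robot as it stands.
- The arm moves only by the tool send_rows, never from a script. Its arguments are lists of equal length, an entry for each row: "offset": the shift along the tool's x, y, z scaled (see below), a list of three; "delta_rot": the turn, a rotation vector about the tool's x, y, z scaled (see below), a list of three. In form: {"offset": [[dx, dy, dz], ...], "delta_rot": [[rx, ry, rz], ...]}. A call has 1 to 8 rows; each row is the pose to reach, as a shift and turn from the pose commanded when the call began, along the tool's axes at that moment, turning the shorter way round; what a row does not reach only later rows make up. The controller multiplies each number of a shift by 120 mm and each number of a turn by 360 degrees. A row lasts 1/8 s, in which the tool goes at most 62.5 mm and 10.7 degrees, less where a joint would pass 70% of its speed; a pose out of reach is approached as far as the arm can. A call with a number of a shift or a turn outside -1 to 1 is refused whole. A call with a gripper value outside its range is refused whole. "grip" is the opening, from 0 (shut) to 1 (fully open), set as the call begins (left out, the last holds). The fingers move at their own pace and stop on an object; the grip force is fixed at half the most. Time passes only in rows, so rows that repeat a pose let the fingers close. It gives the time, the measured TCP pose, the force, the opening and the grip force at its end, in the units of the state.
- get_obs(): the state, without advancing time (a new reading comes with each control period).
- optics.capture(name): name is "scene" or "side" or "wrist"; returns the picture (420x560x3 uint8, red, green, blue); there is no depth.
- optics.get_calibration(name): a dict with "fx", "fy", "cx", "cy" (pixels), "k1" (the pictures are not rectified: a ray, as slopes to the right and down, at radius r is drawn at 1 + k1 r^2 times it, then the intrinsics apply), "world_from_camera" (4x4, takes a point from camera to world coordinates). Camera axes: x right, y down, z forward; pixel columns grow to the right and rows downward; lengths in mm; the calibration is good to about 2 mm. A picture is of the moment at which its call begins: read the wrist's pose just before it. get_calibration takes no time and is no camera call; for the wrist camera it gives the pose at the moment of the call.
- ticket.close_job(): hands the job in; it is judged then, once.
Trained networks look in the newest picture that a camera, given by its name, has taken for a name from the list of things; names that differ only in an ending like _2 or _b are one class to them, and where a whole thing is asked for, a point or a joint stands for the part that bears it (a point fixed in the world has none). Each returns a list of dicts, best first, with "confidence" (0 to 1); they miss things now and then, are a little off and sometimes report something else, mostly with a low value. They report only what shows in the picture. A call takes as long as a camera call. They do not tell look-alikes from the thing itself.
- finder.boxes_of(target, camera): "box" ([left, top, right, bottom] in pixels, round what is visible of it).
- finder.silhouettes(target, camera): "region" (420x560 bool, what is visible of it) and "box" ([left, top, right, bottom] in pixels, round what is visible of it).
- finder.pinpoint(target, camera): "uv" ([column, row] in pixels: a listed point, or the origin of a listed thing).
The state is a dict: "time": time; "joint_positions": joint angles; "dq": joint speeds; "tau": joint torques, N m; "tool_pos": TCP position; "tcp_rot": TCP orientation; "contact_force": force on the tool from outside, world axes, zero at the start; "moment": the same for the moment, N m; "grip_width": finger opening in mm; "finger_force": force on a finger pad.
Only numpy, scipy, OpenCV 4.12 (cv2) and the standard library are available. Lean on these libraries where they do the work, as an engineer would, in place of code of your own. Each camera call takes 0.05 s, during which the arm holds its last target. There are 200 camera calls.

## Working session

There is one attempt and no reset: what is moved stays moved. The work goes in short steps, Python scripts to look and compute and a tool call to move; the robot and the scene stay as the last step left them, time stands still between calls to the robot, and variables do not carry over. Pictures are saved under pics/ and viewed, at most 14 in all, crops included, and the job is handed in when it is done.

Besides the shell and the picture viewer there is one more tool, called after ">>>" as a command line: name --argument value ..., lists and objects as JSON in quotes. send_rows: Moves the arm, as the interface text tells. Its arguments: {"type":"object","properties":{"offset":{"type":"array"},"delta_rot":{"type":"array"},"grip":{"type":"number"}},"required":["offset","delta_rot"]}

```bash
mkdir -p pics; ls; python3 - <<'E'
from plant import get_obs, optics
import cv2
print(get_obs())
for n in ["scene","side"]:
    im=optics.capture(n); cv2.imwrite(f"pics/{n}0.png",cv2.resize(im[:,:,::-1],(784,588),interpolation=cv2.INTER_CUBIC))
    print(optics.get_calibration(n))
print(optics.get_calibration("wrist"))
E
```

```text
pics
{'time': 0.0, 'joint_positions': array([-1.46014629e-01,  3.42716830e-01,  1.52500554e+00, -2.26231664e-05,
        1.27538868e+00, -1.46009646e-01]), 'dq': array([ 0.00194853,  0.00033778, -0.0017871 , -0.00024859, -0.00013112,
       -0.00032036]), 'tau': array([ 7.61924657e-04, -4.31245601e+01, -2.44219762e+01,  7.17750052e-02,
        5.59406646e-02, -1.04314388e-04]), 'tool_pos': array([5.24599931e+02, 6.64548205e-02, 2.26052024e+02]), 'tcp_rot': array([-3.14008727e+00, -1.99509976e-04,  1.57079780e+00]), 'contact_force': array([-0.10330491, -0.07320512, -0.17226231]), 'moment': array([ 0.02671888, -0.00028925,  0.01815069]), 'finger_force': 0.0, 'grip_width': 91.87493421381836}
{'fx': 390.75525572756055, 'fy': 390.75525572756055, 'cx': 273.9294334865774, 'cy': 208.02351222175514, 'k1': -0.0640222164893847, 'world_from_camera': array([[ 1.93000802e-01,  6.39942221e-01, -7.43790726e-01,
         1.13404796e+03],
       [ 9.80950354e-01, -1.42894889e-01,  1.31595795e-01,
        -1.35783770e+02],
       [-2.20701879e-02, -7.55019870e-01, -6.55330377e-01,
         6.52710328e+
[... 375 characters left out ...]
4063474e-01,
        -6.74701254e+02],
       [-1.12221883e-03, -7.00166403e-01, -7.13978815e-01,
         7.48665508e+02],
       [ 0.00000000e+00,  0.00000000e+00,  0.00000000e+00,
         1.00000000e+00]])}
{'fx': 358.182612600729, 'fy': 358.182612600729, 'cx': 275.313523826687, 'cy': 210.48730599012316, 'k1': 0.028201772072466637, 'world_from_camera': array([[ 9.99998140e-01, -6.38102716e-04, -1.81991175e-03,
         5.25548565e+02],
       [-1.14240676e-03, -9.56286438e-01, -2.92429381e-01,
         7.98912596e+01],
       [-1.55375694e-03,  2.92430916e-01, -9.56285389e-01,
         3.84627618e+02],
       [ 0.00000000e+00,  0.00000000e+00,  0.00000000e+00,
         1.00000000e+00]])}
```

View pics/scene0.png

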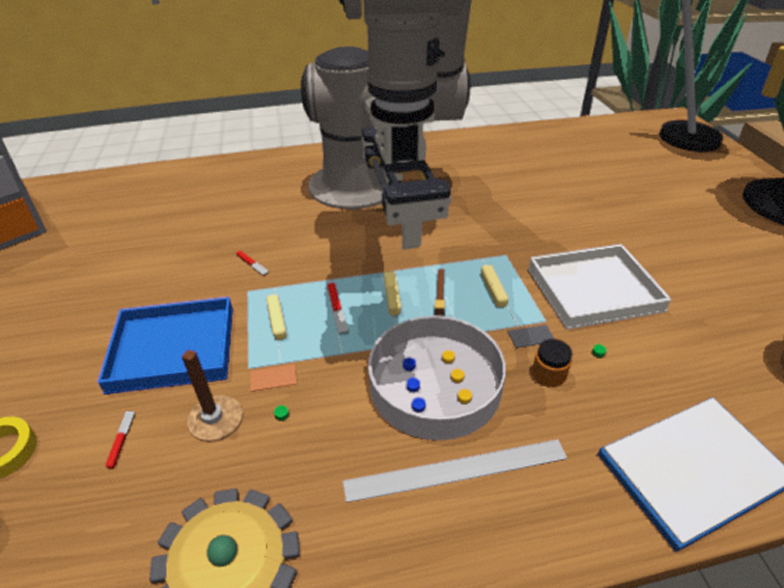

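View pics/side0.png

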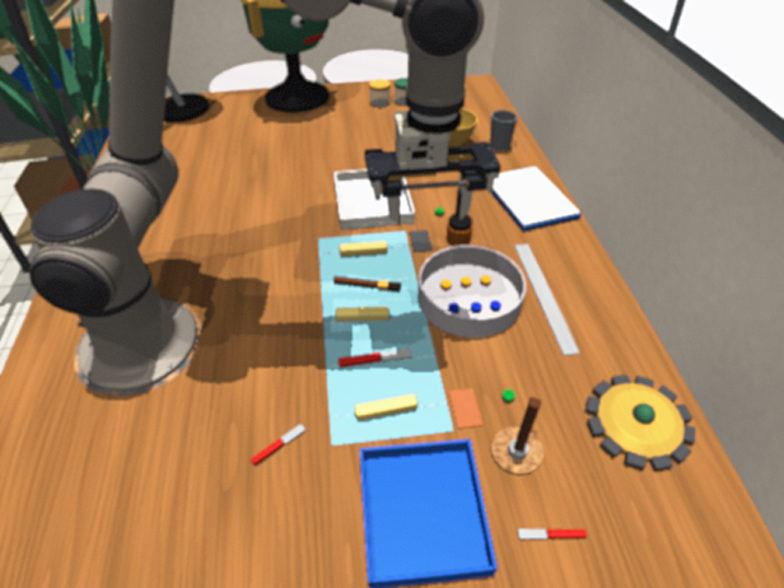

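Both views agree. Three wax sticks, the brush and a spatula lie on the cyan mat, with small red look-alikes off it. The blue tray is on the robot's right (scene px 165,345) and the white one on its left (600,285). The stick stands on the cork pad (215,415). The green beads are at (281,412) and (599,351), the latter beside the jar (552,360).

```bash
cat > h.py <<'E'
import numpy as np, cv2
from scipy.spatial.transform import Rotation as R
from plant import get_obs, optics, finder
def ray(cal,uv):
    uv=np.atleast_2d(np.asarray(uv,float)); d=(uv-[cal['cx'],cal['cy']])/[cal['fx'],cal['fy']]; p=d.copy()
    for _ in range(8): p=d/(1+cal['k1']*(p**2).sum(1,keepdims=True))
    M=cal['world_from_camera']
    return M[:3,3], np.c_[p,np.ones(len(p))]@M[:3,:3].T
def toplane(cal,uv,z):
    o,d=ray(cal,uv); return (o+d*((z-o[2])/d[:,2])[:,None])[:,:2]
def cals(n): return optics.get_calibration(n)
def rect(cal,mask,z):
    p=toplane(cal,np.argwhere(mask)[:,::-1],z).astype(np.float32)
    (c,wh,_)=cv2.minAreaRect(p); e,v=np.linalg.eigh(np.cov(p.T)); a=np.degrees(np.arctan2(v[1,1],v[0,1]))
    a=(a+90)%180-90
    return np.array(c),sorted(wh),a,p.mean(0)
def go(x,y,z,yaw):
    """offset/delta numbers for tool straight down; yaw in deg"""
    s=get_obs(); T=R.from_euler('xyz',s['tcp_rot']); off=T.inv().apply(np.array([x,y,z])-s['tool_pos'])/120
    dr=(T.inv()*R.from_euler('xyz',[np.pi,0,np.radians(yaw)])).as_rotvec()/(2*np.pi)
    print('off',off.round(3),'rot',dr.round(4))
E
python3 - <<'E'
from h import *
np.set_printoptions(precision=1,suppress=True)
H=dict(wax0=11,brush=7,spatula=7,green0=6,gold0=11,blue0=11,jar=27,pad=3,stirrer=7,wax_tray=15,tool_tray=15,pot=25)
for cam in ["scene","side"]:
    optics.capture(cam); cal=cals(cam); print('==',cam)
    for n,z in H.items():
        for r in finder.silhouettes(n,cam):
            if r['confidence']<.2: continue
            c,wh,a,m=rect(cal,r['region'],z); print(n,round(r['confidence'],2),'c',c,'wh',np.array(wh),'ang',round(a,1),'mean',m)
    for n in ["wax_tray","tool_tray","pot","pad","stirrer","jar","spatula","brush"]:
        for r in finder.pinpoint(n,cam):
            if r['confidence']>.2: print(' pin',n,round(r['confidence'],2),toplane(cal,r['uv'],6 if n=='stirrer' else 0)[0])
print(get_obs()['time'])
E
```

```text
== scene
wax0 0.82 c [412.    5.8] wh [ 23.1 111.7] ang -6.0 mean [413.5   5.9]
wax0 0.8 c [ 428.8 -199. ] wh [ 21.7 113.5] ang 5.1 mean [ 431.8 -199. ]
wax0 0.64 c [431.7 189.9] wh [ 29.7 112.5] ang -2.6 mean [434.  189.6]
brush 0.6 c [421.3  89.8] wh [ 19.3 127.2] ang -17.1 mean [431.7  88.6]
spatula 0.71 c [ 630.3 -432.2] wh [14.3 91.2] ang -9.3 mean [ 631.1 -432. ]
spatula 0.64 c [ 260.9 -241.3] wh [12.8 90.2] ang 32.8 mean [ 261.5 -240.7]
spatula 0.61 c [422.5 -96.2] wh [ 17.1 131.6] ang 2.0 mean [427.9 -95.8]
green0 0.43 c [ 551.6 -322.9] wh [ 25.9 162.5] ang 17.2 mean [ 556.9 -321.9]
gold0 0.66 c [660.   62.4] wh [20.5 29.1] ang -21.3 mean [660.5  62.6]
blue0 0.67 c [581.5  -2.5] wh [19.6 26. ] ang -12.1 mean [582.   -2.5]
blue0 0.64 c [660.   -6.6] wh [22.5 24.9] ang -11.1 mean [660.2  -7.1]
jar 0.84 c [638.1 208.5] wh [ 52.  101.6] ang -33.9 mean [640.1 206.9]
jar 0.57 c [444.4 -97.1] wh [ 17.2 128.8] ang 2.6 mean [449.  -97.1]
pad 0.77 c [ 620.  -299.6] wh [75.6 78.9] ang -70.8 mean [ 623.9 -297.9]
pad 0.61 c [615.7 304.8] wh [21.9 33.4] ang -39.3 mean [615.3 305.4]
stirrer
[... 1724 characters left out ...]
[455.8 348.6]
tool_tray 0.57 c [ 462.3 -372.7] wh [170.1 206.7] ang 88.7 mean [ 460.7 -381.2]
pot 0.65 c [628.   35.2] wh [206.8 242.7] ang 68.4 mean [623.4  29.9]
 pin wax_tray 0.88 [465.8 361.4]
 pin wax_tray 0.7 [419.2   6.7]
 pin wax_tray 0.59 [624.   24.9]
 pin tool_tray 0.93 [ 460.1 -377.1]
 pin tool_tray 0.35 [424.2  91.6]
 pin pot 0.6 [627.1  21.8]
 pin pad 0.8 [ 621.  -300.6]
 pin pad 0.38 [431.8  95.3]
 pin pad 0.36 [414.9 -97.6]
 pin stirrer 0.91 [ 624.8 -306.4]
 pin stirrer 0.22 [667.9  58.1]
 pin jar 0.9 [640.5 213.4]
 pin spatula 0.93 [ 422.6 -103.6]
 pin spatula 0.78 [ 633.6 -436.3]
 pin spatula 0.65 [ 259.9 -241.7]
 pin brush 0.74 [429.7  90.4]
 pin brush 0.23 [584.  70.]
2.2
```

```bash
cat >> h.py <<'E'
HSV=dict(green=((55,150,60),(85,255,255)),blue=((112,170,90),(128,255,255)),gold=((18,170,150),(28,255,255)))
def blobs(col,cam,im,z,box=(450,800,-260,340)):
    cal=cals(cam); m=cv2.inRange(cv2.cvtColor(im,cv2.COLOR_RGB2HSV),*map(np.array,HSV[col]))
    n,l,st,c=cv2.connectedComponentsWithStats(m); out=[]
    for i in range(1,n):
        p=toplane(cal,c[i],z)[0]
        if st[i,4]>=12 and box[0]<p[0]<box[1] and box[2]<p[1]<box[3]: out.append((p.round(1).tolist(),int(st[i,4])))
    return out
def beads(cams=("scene","side")):
    for cam in cams:
        im=optics.capture(cam)
        print(cam,'green bench',blobs('green',cam,im,6),'\n gold pot',blobs('gold',cam,im,11,(510,730,-80,140)),'\n blue pot',blobs('blue',cam,im,11,(510,730,-80,140)),'\n green pot',blobs('green',cam,im,11,(510,730,-80,140)))
E
python3 - <<'E'
from h import *
beads()
for cam in ["scene","side"]:
    cal=cals(cam)
    for n in ["wax_tray","tool_tray","pot"]:
        r=finder.silhouettes(n,cam)[0]; p=toplane(cal,np.argwhere(r['region'])[:,::-1],30).astype(np.float32)
        hull=cv2.convexHull(p); q=cv2.approxPolyDP(hull,12,True)[:,0]
        print(cam,n,q.round(0).tolist())
    r=finder.silhouettes("stirrer",cam)[0]; c=cals(cam)
    p=np.argwhere(r['region'])[:,::-1]; print('stick rows',p[:,1].min(),p[:,1].max(),'top@134',toplane(c,p[p[:,1]<p[:,1].min()+4].mean(0),132)[0].round(1))
go(418,-95,160,0)
E
```

```text
scene green bench [([616.3, 303.0], 62), ([630.2, -203.2], 77)] 
 gold pot [([578.8, 62.2], 46), ([618.9, 65.3], 50), ([659.0, 64.3], 59)] 
 blue pot [([581.0, -1.6], 46), ([623.3, -5.7], 60), ([660.9, -6.4], 61)] 
 green pot []
side green bench [([618.8, 303.5], 16), ([633.6, -203.0], 49)] 
 gold pot [([623.4, 64.4], 25), ([663.0, 63.6], 22), ([583.4, 61.5], 26)] 
 blue pot [([626.3, -5.4], 26), ([663.7, -6.7], 25), ([585.1, -2.7], 21)] 
 green pot []
scene wax_tray [[576.0, 259.0], [570.0, 447.0], [549.0, 466.0], [393.0, 459.0], [402.0, 274.0], [432.0, 259.0]]
scene tool_tray [[571.0, -283.0], [387.0, -275.0], [371.0, -464.0], [516.0, -473.0], [563.0, -456.0]]
scene pot [[738.0, 25.0], [698.0, 100.0], [596.0, 138.0], [523.0, 99.0], [506.0, 21.0], [556.0, -56.0], [642.0, -73.0], [715.0, -40.0]]
stick rows 250 303 top@134 [ 608.1 -302.3]
side wax_tray [[544.0, 238.0], [553.0, 411.0], [467.0, 460.0], [396.0, 458.0], [391.0, 239.0]]
side tool_tray [[543.0, -289.0], [383.0, -281.0], [375.0, -473.0], [534.0, -478.0]]
side pot [[705.0, 124.0], [626.0, 152.0], [549.0, 110.0], [520.0, 5.0], [551.0, -71.0], [619.0, -93.0], [688.0, -56.0], [731.0, 37.0]]
stick rows 285 327 top@134 [ 622.2 -297.7]
off [-0.792 -0.892  0.556] rot [ 0.   -0.    0.25]
```

>>> send_rows --offset '[[-0.79,-0.92,0.55],[-0.79,-0.92,0.55],[-0.79,-0.92,0.55],[-0.79,-0.92,0.55],[-0.79,-0.92,0.55],[-0.79,-0.92,0.55],[-0.79,-0.92,0.55],[-0.79,-0.92,0.55]]' --delta_rot '[[0,0,0.2444],[0,0,0.2444],[0,0,0.2444],[0,0,0.2444],[0,0,0.2444],[0,0,0.2444],[0,0,0.2444],[0,0,0.2444]]' --grip 0.6

```text
time: 3.7
tool_pos: [414.7, -94.8, 160.9]
tcp_rot: [3.141, -0.0, 0.065]
contact_force: [0.1, 0.5, -0.2]
grip_width: 55.7
finger_force: 0.0
```

```bash
python3 - <<'E'
from h import *
s=get_obs(); print(s['tool_pos'],s['tcp_rot'],s['joint_positions'])
im=optics.capture('wrist'); cv2.imwrite('pics/w1.png',im[:,:,::-1]); cal=cals('wrist')
for r in finder.silhouettes('spatula','wrist'): print(r['confidence'],r['box'],rect(cal,r['region'],7))
go(410,-95,3,2)
E
```

```text
[414.68674354 -94.83867382 160.8507735 ] [ 3.14142474e+00 -3.61562285e-04  6.45414310e-02] [-4.05421888e-01  2.34569155e-01  1.88039823e+00  1.63955442e-05
  1.02622687e+00  1.10082455e+00]
0.88 [266.5, 110.1, 287.5, 249.8] (array([424.15081787, -93.82152557]), [17.91204071044922, 128.1083526611328], np.float64(2.2784527112766284), array([429.7756 , -93.91262], dtype=float32))
off [-3.900e-02 -1.000e-03  1.315e+00] rot [ 0.     -0.      0.0055]
```

View pics/w1.png

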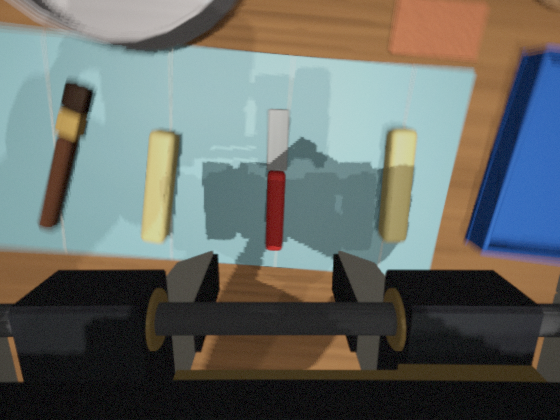

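Wrist view: the spatula handle is centred at px (275,210) between the fingers, and the blade points away from the robot. Going down to grasp it.

>>> send_rows --offset '[[0,0,0.5],[0,0,1],[0,0,1]]' --delta_rot '[[0,0,0.005],[0,0,0.005],[0,0,0.005]]'

```text
time: 4.18
tool_pos: [411.5, -93.5, 37.6]
tcp_rot: [-3.137, 0.009, 0.043]
contact_force: [0.4, 0.0, 0.6]
grip_width: 55.1
finger_force: 0.0
```

>>> send_rows --offset '[[0,0,0.31],[0,0,0.31]]' --delta_rot '[[0,0,0],[0,0,0]]'

```text
time: 4.42
tool_pos: [414.6, -94.8, 4.3]
tcp_rot: [-3.141, 0.001, 0.041]
contact_force: [-0.6, 0.5, 0.1]
grip_width: 54.9
finger_force: 0.0
```

>>> send_rows --offset '[[0,0,0],[0,0,0],[0,0,0],[0,0,0],[0,0,0]]' --delta_rot '[[0,0,0],[0,0,0],[0,0,0],[0,0,0],[0,0,0]]' --grip 0

```text
time: 5.05
tool_pos: [414.8, -94.8, 3.8]
tcp_rot: [3.141, -0.0, 0.039]
contact_force: [-0.6, -0.0, 4.9]
grip_width: 15.9
finger_force: 30.0
```

>>> send_rows --offset '[[0,0,-0.4],[0,0,-0.7],[0,0,-0.7]]' --delta_rot '[[0,0,0],[0,0,0],[0,0,0]]'

```text
time: 5.42
tool_pos: [416.1, -95.4, 89.6]
tcp_rot: [3.139, -0.005, 0.04]
contact_force: [-0.3, -0.3, -1.0]
grip_width: 15.5
finger_force: 30.0
```

>>> send_rows --offset '[[0.1,0.35,0],[0.2,0.7,0],[0.3,1,0],[0.3,1,0]]' --delta_rot '[[0,0,0],[0,0,0],[0,0,0],[0,0,0]]'

```text
time: 5.92
tool_pos: [455.5, -215.2, 86.1]
tcp_rot: [-3.141, 0.001, 0.037]
contact_force: [-0.7, 0.3, 0.3]
grip_width: 15.5
finger_force: 30.0
```

>>> send_rows --offset '[[0,0.35,0],[0,0.7,0],[0,1,0],[0,1,0]]' --delta_rot '[[0,0,0],[0,0,0],[0,0,0],[0,0,0]]'

```text
time: 6.42
tool_pos: [459.4, -334.1, 86.2]
tcp_rot: [-3.141, 0.001, 0.037]
contact_force: [0.6, 0.8, -0.5]
grip_width: 15.5
finger_force: 30.0
```

```bash
python3 - <<'E'
from h import *
np.set_printoptions(precision=1,suppress=True)
s=get_obs(); print(s['tool_pos'],s['tcp_rot'],s['grip_width'],s['finger_force'],s['joint_positions'])
im=optics.capture('wrist'); cv2.imwrite('pics/w2.png',im[:,:,::-1]); cal=cals('wrist')
for r in finder.silhouettes('tool_tray','wrist')[:1]: print(r['confidence'],r['box'],rect(cal,r['region'],20))
go(451,-345,12,0)
E
```

```text
[ 459.4 -334.1   86.2] [-3.1  0.   0. ] 15.47371621539311 29.991862177848816 [-0.8  0.6  1.6 -0.   1.   0.8]
0.95 [191.0, 82.3, 525.9, 353.8] (array([ 457.2, -374.1]), [172.97915649414062, 198.8778839111328], np.float64(83.26194317424665), array([ 490.1, -382.3], dtype=float32))
off [-0.1  0.1  0.6] rot [-0.  0.  0.]
```

View pics/w2.png

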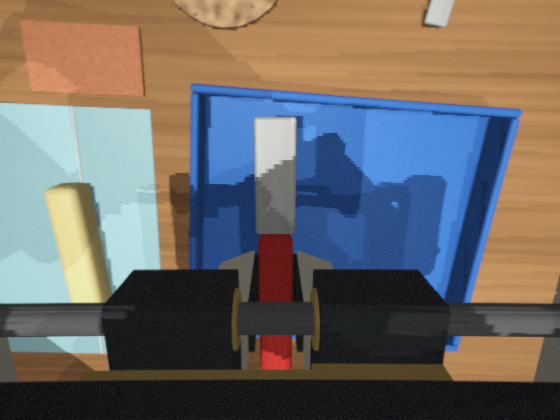

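The spatula is held over the blue tray. The tray's near rim runs from (195,88) to (515,115) and it is barely rotated. Lowering and releasing, then on to the brush.

>>> send_rows --offset '[[-0.07,0.1,0.3],[-0.07,0.1,0.61],[-0.07,0.1,0.61],[-0.07,0.1,0.61]]' --delta_rot '[[0,0,0.01],[0,0,0.01],[0,0,0.01],[0,0,0.01]]'

```text
time: 7.02
tool_pos: [452.6, -344.8, 15.3]
tcp_rot: [3.141, -0.0, -0.022]
contact_force: [-1.2, 0.0, 0.2]
grip_width: 15.4
finger_force: 30.0
```

>>> send_rows --offset '[[0,0,0],[0,0,0],[0,0,0]]' --delta_rot '[[0,0,0],[0,0,0],[0,0,0]]' --grip 0.4

```text
time: 7.4
tool_pos: [452.4, -345.7, 15.0]
tcp_rot: [3.141, -0.001, -0.023]
contact_force: [0.2, 0.6, 0.0]
grip_width: 35.7
finger_force: 0.0
```

>>> send_rows --offset '[[0,0,-0.3],[0,0,-0.7],[0,-0.5,-1],[0,-1,-1],[0,-1,-1]]' --delta_rot '[[0,0,0],[0,0,0],[0,0,0],[0,0,0],[0,0,0]]'

```text
time: 8.02
tool_pos: [454.7, -222.2, 135.3]
tcp_rot: [-3.141, -0.0, -0.02]
contact_force: [0.5, -0.7, -1.1]
grip_width: 37.1
finger_force: 0.0
```

>>> send_rows --offset '[[0,-0.5,0],[-0.1,-1,0],[-0.2,-1,0]]' --delta_rot '[[0,0,0],[0,0,0],[0,0,0]]'

```text
time: 8.4
tool_pos: [433.2, -102.4, 134.2]
tcp_rot: [-3.141, 0.001, -0.019]
contact_force: [-0.9, -0.2, 0.4]
grip_width: 36.8
finger_force: 0.0
```

>>> send_rows --offset '[[0,-0.5,0],[0,-1,0],[0,-1,0]]' --delta_rot '[[0,0,0.02],[0,0,0.04],[0,0,0.04]]' --grip 0.6

```text
time: 8.78
tool_pos: [436.8, 16.9, 134.4]
tcp_rot: [-3.141, -0.0, -0.272]
contact_force: [0.6, 0.0, -0.2]
grip_width: 55.1
finger_force: 0.0
```

```bash
cat >> h.py <<'E'
def wlook(n,z,view=None):
    np.set_printoptions(precision=1,suppress=True)
    s=get_obs(); print('t',s['time'],s['tool_pos'],np.degrees(s['tcp_rot']),s['grip_width'])
    im=optics.capture('wrist'); cal=cals('wrist')
    if view: cv2.imwrite(f'pics/{view}.png',im[:,:,::-1])
    for r in finder.silhouettes(n,'wrist'): print(round(r['confidence'],2),r['box'],rect(cal,r['region'],z))
E
python3 - <<'E'
from h import *
wlook('brush',7)
go(427,90,3,-17)
E
```

```text
t 8.775 [436.8  16.9 134.4] [-180.    -0.   -15.6] 55.13047563971403
0.88 [176.0, 149.5, 206.0, 259.9] (array([451.4,  83. ]), [21.56785774230957, 91.22108459472656], np.float64(-17.62368469782166), array([457.1,  81.4], dtype=float32))
off [-0.3 -0.6  1.1] rot [ 0. -0.  0.]
```

```bash
sed -i "s/print('off',off.round(3),'rot',dr.round(4))/print('off',off.round(3).tolist(),'rot',dr.round(4).tolist())/" h.py; python3 - <<'E'
from h import *
go(425,91,50,-17.5)
E
```

```text
off [-0.271, -0.59, 0.703] rot [0.0001, -0.0001, 0.0052]
```

>>> send_rows --offset '[[-0.13,-0.3,0.35],[-0.27,-0.59,0.7],[-0.27,-0.59,0.7],[-0.27,-0.59,0.7]]' --delta_rot '[[0,0,0.005],[0,0,0.005],[0,0,0.005],[0,0,0.005]]'

```text
time: 9.38
tool_pos: [425.9, 90.3, 50.7]
tcp_rot: [-3.142, -0.001, -0.307]
contact_force: [-0.2, 1.3, 0.3]
grip_width: 55.0
finger_force: 0.0
```

>>> send_rows --offset '[[0,0,0.385],[0,0,0.385],[0,0,0.385]]' --delta_rot '[[0,0,0],[0,0,0],[0,0,0]]'

```text
time: 9.75
tool_pos: [425.9, 91.1, 5.6]
tcp_rot: [-3.141, -0.002, -0.308]
contact_force: [-0.1, 0.5, 0.8]
grip_width: 54.9
finger_force: 0.0
```

>>> send_rows --offset '[[0,0,0],[0,0,0],[0,0,0],[0,0,0],[0,0,0]]' --delta_rot '[[0,0,0],[0,0,0],[0,0,0],[0,0,0],[0,0,0]]' --grip 0

```text
time: 10.38
tool_pos: [424.6, 92.0, 4.2]
tcp_rot: [-3.142, -0.0, -0.306]
contact_force: [-1.2, 0.4, 1.2]
grip_width: 13.5
finger_force: 30.0
```

>>> send_rows --offset '[[0,0,-0.4],[0,0,-0.7],[0,0,-0.7],[0,0,-0.7]]' --delta_rot '[[0,0,0],[0,0,-0.025],[0,0,-0.0486],[0,0,-0.0486]]'

```text
time: 10.88
tool_pos: [424.5, 91.9, 88.3]
tcp_rot: [-3.142, -0.0, -0.002]
contact_force: [0.5, -0.3, 0.2]
grip_width: 13.3
finger_force: 30.0
```

>>> send_rows --offset '[[0.1,0.5,0],[0.25,1,0],[0.25,1,0]]' --delta_rot '[[0,0,0],[0,0,0],[0,0,0]]'

```text
time: 11.25
tool_pos: [455.5, -31.6, 87.6]
tcp_rot: [3.141, -0.0, -0.01]
contact_force: [0.4, 0.5, -0.0]
grip_width: 13.7
finger_force: 30.0
```

>>> send_rows --offset '[[0,0.5,0],[0,1,0],[0,1,0]]' --delta_rot '[[0,0,0],[0,0,0],[0,0,0]]'

```text
time: 11.62
tool_pos: [454.2, -150.7, 87.5]
tcp_rot: [3.141, 0.0, -0.008]
contact_force: [-1.1, 0.1, -0.4]
grip_width: 13.8
finger_force: 30.0
```

>>> send_rows --offset '[[0,0.5,0],[0,1,0],[0,1,0]]' --delta_rot '[[0,0,0],[0,0,0],[0,0,0]]'

```text
time: 12.0
tool_pos: [454.3, -270.0, 87.5]
tcp_rot: [3.141, 0.0, -0.006]
contact_force: [-0.3, 0.8, -0.4]
grip_width: 13.7
finger_force: 30.0
```

>>> send_rows --offset '[[0,0.5,0],[0,1,0],[0,1,0]]' --delta_rot '[[0,0,0],[0,0,0],[0,0,0]]'

```text
time: 12.38
tool_pos: [454.4, -389.4, 87.3]
tcp_rot: [-3.142, 0.0, -0.005]
contact_force: [0.9, 0.6, 0.5]
grip_width: 13.8
finger_force: 30.0
```

```bash
python3 - <<'E'
from h import *
wlook('brush',60,'w3')
go(455,-412,16,0)
E
```

```text
t 12.375 [ 454.4 -389.4   87.3] [-180.     0.    -0.3] 13.803172520131737
0.67 [250.2, 117.5, 301.1, 367.4] (array([ 450.1, -386.1]), [25.093406677246094, 152.2848358154297], np.float64(-0.0399451793466028), array([ 470.5, -386.2], dtype=float32))
off [0.008, 0.221, 0.592] rot [-0.0004, 0.0003, -0.0002]
```

View pics/w3.png

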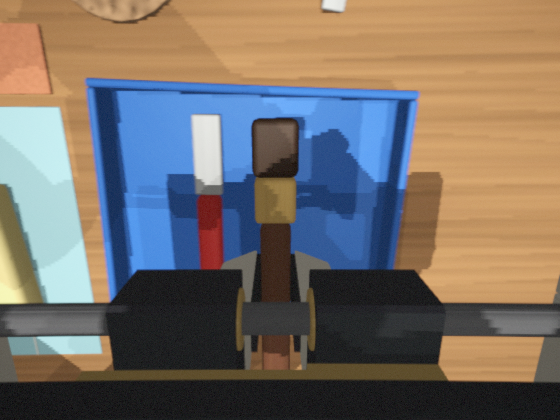

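The spatula lies flat in the blue tray (205,190) and the brush is held over free space (275,240). Releasing it and heading for the nearest wax.

>>> send_rows --offset '[[0,0.2,0.2],[0,0.2,0.59],[0,0.2,0.59],[0,0.2,0.59]]' --delta_rot '[[0,0,0],[0,0,0],[0,0,0],[0,0,0]]'

```text
time: 12.98
tool_pos: [455.2, -411.0, 18.6]
tcp_rot: [3.141, -0.001, 0.001]
contact_force: [-0.3, 0.2, 0.1]
grip_width: 13.6
finger_force: 30.0
```

>>> send_rows --offset '[[0,0,0],[0,0,0],[0,0,0]]' --delta_rot '[[0,0,0],[0,0,0],[0,0,0]]' --grip 0.35

```text
time: 13.35
tool_pos: [454.4, -412.4, 18.2]
tcp_rot: [3.141, -0.001, -0.001]
contact_force: [-0.8, -1.0, 0.6]
grip_width: 31.6
finger_force: 0.0
```

>>> send_rows --offset '[[0,0,-0.4],[0,0,-0.9],[0,-0.5,-1],[0,-1,-1],[0,-1,-1]]' --delta_rot '[[0,0,0],[0,0,0],[0,0,0],[0,0,0],[0,0,0]]'

```text
time: 13.98
tool_pos: [453.9, -288.4, 138.0]
tcp_rot: [-3.14, 0.001, 0.003]
contact_force: [0.6, -0.6, -0.0]
grip_width: 32.3
finger_force: 0.0
```

>>> send_rows --offset '[[-0.1,-0.4,0],[-0.3,-0.8,0],[-0.3,-0.8,0]]' --delta_rot '[[0,0,-0.015],[0,0,-0.015],[0,0,-0.015]]' --grip 0.6

```text
time: 14.35
tool_pos: [416.7, -194.0, 137.3]
tcp_rot: [-3.14, 0.002, 0.095]
contact_force: [0.4, -0.8, 0.8]
grip_width: 54.3
finger_force: 0.0
```

```bash
python3 - <<'E'
from h import *
wlook('wax0',15)
go(431,-200,35,5.3)
E
```

```text
t 14.35 [ 416.7 -194.   137.3] [-179.9    0.1    5.5] 54.26887539839632
0.71 [268.7, 120.4, 299.7, 246.1] (array([ 432.8, -201.7]), [22.18363380432129, 101.08870697021484], np.float64(4.864957060352765), array([ 434.6, -201.4], dtype=float32))
0.59 [0.0, 117.1, 46.7, 243.8] (array([415.5,   3.7]), [32.30309295654297, 104.67408752441406], np.float64(-7.406731807929248), array([419. ,   3.5], dtype=float32))
off [0.096, 0.033, 0.858] rot [0.0002, -0.0002, 0.0002]
```

>>> send_rows --offset '[[0.12,0.05,0.4],[0.12,0.05,0.86],[0.12,0.05,0.86],[0.12,0.05,0.86]]' --delta_rot '[[0,0,0],[0,0,0],[0,0,0],[0,0,0]]'

```text
time: 14.95
tool_pos: [434.4, -202.1, 35.4]
tcp_rot: [3.14, -0.002, 0.093]
contact_force: [0.5, -0.1, 0.4]
grip_width: 55.3
finger_force: 0.0
```

>>> send_rows --offset '[[0,0,0.25],[0,0,0.25]]' --delta_rot '[[0,0,0],[0,0,0]]'

```text
time: 15.2
tool_pos: [433.6, -201.2, 5.1]
tcp_rot: [3.141, -0.001, 0.093]
contact_force: [-0.6, 0.2, -0.3]
grip_width: 55.3
finger_force: 0.0
```

>>> send_rows --offset '[[0,0,0],[0,0,0],[0,0,0],[0,0,0],[0,0,0]]' --delta_rot '[[0,0,0],[0,0,0],[0,0,0],[0,0,0],[0,0,0]]' --grip 0

```text
time: 15.82
tool_pos: [433.5, -200.8, 4.6]
tcp_rot: [3.141, -0.001, 0.093]
contact_force: [-1.1, 0.9, 5.5]
grip_width: 21.6
finger_force: 30.0
```

>>> send_rows --offset '[[0,0,-0.4],[0,0,-0.8],[0,0,-0.8]]' --delta_rot '[[0,0,0],[0,0,0.0147],[0,0,0.0147]]'

```text
time: 16.2
tool_pos: [435.2, -201.9, 103.2]
tcp_rot: [3.138, -0.006, 0.001]
contact_force: [0.1, -0.1, -0.7]
grip_width: 21.4
finger_force: 30.0
```

>>> send_rows --offset '[[0,-0.5,0],[0,-1,0],[0,-1,0]]' --delta_rot '[[0,0,0],[0,0,0],[0,0,0]]'

```text
time: 16.58
tool_pos: [431.6, -77.0, 99.0]
tcp_rot: [-3.14, 0.003, 0.007]
contact_force: [0.5, -0.1, -0.1]
grip_width: 21.7
finger_force: 30.0
```

>>> send_rows --offset '[[0,-0.5,0],[0,-1,0],[0,-1,0]]' --delta_rot '[[0,0,0],[0,0,0],[0,0,0]]'

```text
time: 16.95
tool_pos: [432.3, 42.0, 99.3]
tcp_rot: [-3.141, 0.002, 0.007]
contact_force: [0.4, -0.9, -0.1]
grip_width: 21.8
finger_force: 30.0
```

>>> send_rows --offset '[[0,-0.5,0],[0,-1,0],[0,-1,0]]' --delta_rot '[[0,0,0],[0,0,0],[0,0,0]]'

```text
time: 17.32
tool_pos: [433.0, 161.2, 99.5]
tcp_rot: [-3.142, 0.0, 0.006]
contact_force: [-0.5, -1.8, -0.4]
grip_width: 21.4
finger_force: 30.0
```

>>> send_rows --offset '[[0.1,-0.5,0],[0.3,-1,0],[0.3,-1,0]]' --delta_rot '[[0,0,0],[0,0,0],[0,0,0]]'

```text
time: 17.7
tool_pos: [470.9, 280.3, 99.3]
tcp_rot: [-3.141, -0.001, 0.003]
contact_force: [-0.9, -0.3, -0.8]
grip_width: 21.9
finger_force: 30.0
```

>>> send_rows --offset '[[0,-0.4,0],[0,-0.7,0],[0,-0.7,0]]' --delta_rot '[[0,0,0],[0,0,0],[0,0,0]]'

```text
time: 18.08
tool_pos: [469.3, 362.7, 99.2]
tcp_rot: [3.141, 0.001, 0.002]
contact_force: [0.7, -0.1, -0.8]
grip_width: 21.3
finger_force: 30.0
```

```bash
python3 - <<'E'
from h import *
wlook('wax_tray',20,'w4')
go(470,413,18,2)
E
```

```text
t 18.075 [469.3 362.7  99.2] [180.    0.    0.1] 21.33773833398936
0.94 [105.0, 88.4, 416.9, 267.9] (array([494.1, 370.5]), [123.85844421386719, 197.66400146484375], np.float64(-88.77338874426249), array([502.9, 371.3], dtype=float32))
off [0.008, -0.434, 0.677] rot [0.0003, 0.0002, -0.0056]
```

View pics/w4.png

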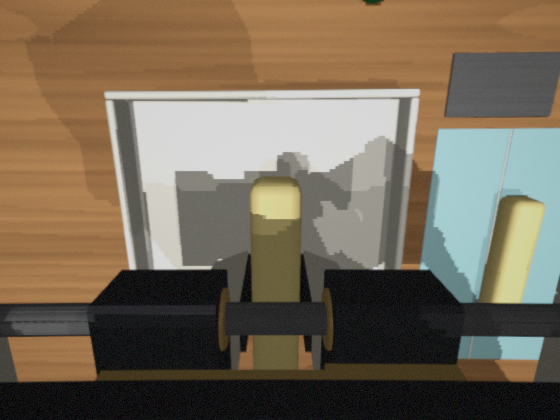

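Wax held over the white tray, whose rim spans px 105–417, so its centre is at y≈370. Placing at the left slot, then on to the next wax (515,250).

>>> send_rows --offset '[[0,-0.44,0.2],[0,-0.44,0.66],[0,-0.44,0.66],[0,-0.44,0.66]]' --delta_rot '[[0,0,-0.0056],[0,0,-0.0056],[0,0,-0.0056],[0,0,-0.0056]]'

```text
time: 18.68
tool_pos: [469.9, 415.0, 22.5]
tcp_rot: [-3.141, -0.001, 0.034]
contact_force: [1.2, 0.0, -0.2]
grip_width: 21.6
finger_force: 30.0
```

>>> send_rows --offset '[[0,0,0],[0,0,0],[0,0,0]]' --delta_rot '[[0,0,0],[0,0,0],[0,0,0]]' --grip 0.38

```text
time: 19.05
tool_pos: [469.0, 416.2, 22.0]
tcp_rot: [-3.141, -0.001, 0.036]
contact_force: [-0.8, -0.2, 0.5]
grip_width: 34.6
finger_force: 0.0
```

>>> send_rows --offset '[[0,0,-0.4],[0,0,-0.9],[0,0.5,-1],[0,1,-1],[0,1,-1]]' --delta_rot '[[0,0,0],[0,0,0],[0,0,0],[0,0,0],[0,0,0.01]]'

```text
time: 19.68
tool_pos: [473.1, 292.7, 141.8]
tcp_rot: [3.141, -0.0, -0.032]
contact_force: [0.3, 0.3, -0.9]
grip_width: 34.7
finger_force: 0.0
```

>>> send_rows --offset '[[-0.2,0.4,0],[-0.4,0.88,0],[-0.4,0.88,0]]' --delta_rot '[[0,0,0],[0,0,0.002],[0,0,0.002]]' --grip 0.6

```text
time: 20.05
tool_pos: [419.8, 189.2, 141.0]
tcp_rot: [3.14, 0.002, -0.042]
contact_force: [0.3, 0.4, 0.1]
grip_width: 54.6
finger_force: 0.0
```

```bash
python3 - <<'E'
from h import *
wlook('wax0',15)
go(433,189.5,35,-2.5)
E
```

```text
t 20.05 [419.8 189.2 141. ] [179.9   0.1  -2.4] 54.55203400460994
0.69 [463.2, 136.9, 531.1, 257.8] (array([415.8,  11.1]), [32.60725402832031, 102.03120422363281], np.float64(-5.838891734395929), array([418.5,  10.7], dtype=float32))
0.58 [259.2, 127.0, 285.8, 245.7] (array([435.4, 192.9]), [23.20060157775879, 101.62545776367188], np.float64(-1.6717678318202047), array([438.6, 192.5], dtype=float32))
0.38 [371.7, 0.0, 560.0, 58.3] (array([543.3,  51. ]), [36.823429107666016, 134.35960388183594], np.float64(83.83583301910761), array([546.1,  44.6], dtype=float32))
off [0.085, 0.016, 0.889] rot [-0.0001, -0.0003, 0.0005]
```

>>> send_rows --offset '[[0.12,0,0.4],[0.12,0,0.89],[0.12,0,0.89],[0.12,0,0.89]]' --delta_rot '[[0,0,0],[0,0,0],[0,0,0],[0,0,0]]'

```text
time: 20.65
tool_pos: [437.9, 192.2, 35.6]
tcp_rot: [-3.141, -0.002, -0.038]
contact_force: [0.4, 0.4, 0.0]
grip_width: 55.0
finger_force: 0.0
```

>>> send_rows --offset '[[0,0,0.25],[0,0,0.25]]' --delta_rot '[[0,0,0],[0,0,0]]'

```text
time: 20.9
tool_pos: [437.1, 191.7, 5.4]
tcp_rot: [-3.141, -0.001, -0.039]
contact_force: [0.3, -0.5, -0.4]
grip_width: 54.9
finger_force: 0.0
```

>>> send_rows --offset '[[0,0,0],[0,0,0],[0,0,0],[0,0,0],[0,0,0]]' --delta_rot '[[0,0,0],[0,0,0],[0,0,0],[0,0,0],[0,0,0]]' --grip 0

```text
time: 21.52
tool_pos: [436.8, 191.4, 4.5]
tcp_rot: [-3.141, -0.001, -0.039]
contact_force: [-1.2, -0.4, 6.4]
grip_width: 21.8
finger_force: 30.0
```

>>> send_rows --offset '[[0,0,-0.4],[0,0,-0.8],[0,0,-0.8]]' --delta_rot '[[0,0,0],[0,0,-0.01],[0,0,-0.01]]'

```text
time: 21.9
tool_pos: [438.7, 192.0, 103.2]
tcp_rot: [-3.14, -0.007, 0.024]
contact_force: [0.0, -0.7, -0.8]
grip_width: 21.9
finger_force: 30.0
```

>>> send_rows --offset '[[0.1,-0.5,0],[0.3,-0.9,0],[0.3,-0.9,0]]' --delta_rot '[[0,0,0],[0,0,0],[0,0,0]]'

```text
time: 22.28
tool_pos: [470.4, 302.7, 98.6]
tcp_rot: [-3.141, 0.0, 0.026]
contact_force: [-0.6, -0.9, 0.2]
grip_width: 22.0
finger_force: 30.0
```

```bash
python3 - <<'E'
from h import *
wlook('wax0',15)
go(470,370,22,2)
E
```

```text
t 22.275 [470.4 302.7  98.6] [-180.     0.     1.5] 21.960660514204974
0.77 [249.6, 181.6, 298.9, 373.4] (array([418.8, 300.2]), [37.2471809387207, 159.1815643310547], np.float64(1.8129534853972018), array([432.4, 300.6], dtype=float32))
0.74 [82.6, 141.7, 140.7, 279.9] (array([467.1, 416.1]), [28.528972625732422, 101.26538848876953], np.float64(0.7943043201709088), array([473.5, 416.3], dtype=float32))
off [0.025, -0.585, 0.636] rot [0.0002, 0.0005, -0.0017]
```

>>> send_rows --offset '[[0.01,-0.57,0.1],[0.01,-0.57,0.64],[0.01,-0.57,0.64],[0.01,-0.57,0.64]]' --delta_rot '[[0,0,0],[0,0,0],[0,0,0],[0,0,0]]'

```text
time: 22.88
tool_pos: [469.8, 367.5, 24.0]
tcp_rot: [3.141, 0.0, 0.022]
contact_force: [0.9, -0.3, 1.2]
grip_width: 21.6
finger_force: 30.0
```

>>> send_rows --offset '[[0,0,0],[0,0,0],[0,0,0]]' --delta_rot '[[0,0,0],[0,0,0],[0,0,0]]' --grip 0.38

```text
time: 23.25
tool_pos: [470.1, 368.6, 24.5]
tcp_rot: [-3.141, -0.002, 0.023]
contact_force: [-0.1, -0.5, -0.3]
grip_width: 34.7
finger_force: 0.0
```

>>> send_rows --offset '[[0,0,-0.4],[0,0,-0.9],[0,0.5,-1],[0,1,-1],[0,1,-1]]' --delta_rot '[[0,0,0],[0,0,0],[0,0,0],[0,0,0],[0,0,0]]'

```text
time: 23.88
tool_pos: [472.6, 245.3, 144.2]
tcp_rot: [3.141, -0.001, 0.019]
contact_force: [-0.1, -0.3, 0.2]
grip_width: 34.6
finger_force: 0.0
```

>>> send_rows --offset '[[-0.2,0.5,0],[-0.5,1,0],[-0.5,1,0]]' --delta_rot '[[0,0,0],[0,0,0.02],[0,0,0.02]]' --grip 0.6

```text
time: 24.25
tool_pos: [413.4, 125.7, 143.5]
tcp_rot: [3.141, 0.001, -0.105]
contact_force: [1.1, 0.3, -0.5]
grip_width: 54.7
finger_force: 0.0
```

>>> send_rows --offset '[[-0.2,0.5,0],[-0.2,0.98,0],[-0.2,0.98,0],[-0.2,0.98,0]]' --delta_rot '[[0,0,0],[0,0,0],[0,0,0],[0,0,0]]'

```text
time: 24.75
tool_pos: [380.3, 13.2, 143.6]
tcp_rot: [-3.141, -0.001, -0.102]
contact_force: [-0.1, -0.3, 0.5]
grip_width: 55.1
finger_force: 0.0
```

```bash
python3 - <<'E'
from h import *
wlook('wax0',15)
go(414,8,35,-6.3)
E
```

```text
t 24.75 [380.3  13.2 143.6] [-180.    -0.1   -5.9] 55.12744836870392
0.58 [260.4, 97.4, 292.8, 219.2] (array([412.8,   7.8]), [23.525524139404297, 100.58150482177734], np.float64(-5.504357366820727), array([415.5,   7.9], dtype=float32))
off [0.287, 0.021, 0.903] rot [-0.0001, -0.0001, 0.0016]
```

>>> send_rows --offset '[[0.28,0.02,0.4],[0.28,0.02,0.9],[0.28,0.02,0.9],[0.28,0.02,0.9]]' --delta_rot '[[0,0,0],[0,0,0],[0,0,0],[0,0,0]]'

```text
time: 25.35
tool_pos: [413.4, 7.7, 36.7]
tcp_rot: [3.142, -0.001, -0.1]
contact_force: [-0.1, -0.7, 0.7]
grip_width: 54.8
finger_force: 0.0
```

>>> send_rows --offset '[[0,0,0.26],[0,0,0.26]]' --delta_rot '[[0,0,0],[0,0,0]]'

```text
time: 25.6
tool_pos: [413.0, 7.1, 5.6]
tcp_rot: [3.142, -0.001, -0.101]
contact_force: [-1.3, -0.1, -0.4]
grip_width: 54.8
finger_force: 0.0
```

>>> send_rows --offset '[[0,0,0],[0,0,0],[0,0,0],[0,0,0],[0,0,0]]' --delta_rot '[[0,0,0],[0,0,0],[0,0,0],[0,0,0],[0,0,0]]' --grip 0

```text
time: 26.22
tool_pos: [412.8, 6.8, 4.5]
tcp_rot: [3.142, -0.001, -0.102]
contact_force: [-1.1, 0.3, 6.9]
grip_width: 21.8
finger_force: 30.0
```

>>> send_rows --offset '[[0,0,-0.4],[0,0,-0.8],[0,0,-0.8]]' --delta_rot '[[0,0,0],[0,0,-0.0205],[0,0,-0.0205]]'

```text
time: 26.6
tool_pos: [414.7, 6.6, 102.8]
tcp_rot: [3.14, -0.007, 0.028]
contact_force: [0.5, -0.5, -0.6]
grip_width: 21.9
finger_force: 30.0
```

>>> send_rows --offset '[[0.1,-0.5,0],[0.25,-1,0],[0.25,-1,0]]' --delta_rot '[[0,0,0],[0,0,0],[0,0,0]]'

```text
time: 26.98
tool_pos: [439.2, 131.0, 98.9]
tcp_rot: [-3.141, 0.001, 0.031]
contact_force: [-0.4, -0.3, -0.6]
grip_width: 21.6
finger_force: 30.0
```

>>> send_rows --offset '[[0.1,-0.5,0],[0.25,-1,0],[0.25,-1,0],[0.25,-1,0]]' --delta_rot '[[0,0,0],[0,0,0],[0,0,0],[0,0,0]]'

```text
time: 27.48
tool_pos: [465.2, 247.4, 98.8]
tcp_rot: [3.14, 0.003, 0.027]
contact_force: [-0.2, 0.3, -1.0]
grip_width: 21.6
finger_force: 30.0
```

```bash
python3 - <<'E'
from h import *
wlook('wax0',15)
go(470,324,22,2)
E
```

```text
t 27.475 [465.2 247.4  98.8] [179.9   0.2   1.5] 21.649870386022986
0.84 [0.0, 134.6, 64.9, 278.4] (array([466.8, 418.1]), [33.128150939941406, 104.61380004882812], np.float64(-0.04962132383212747), array([469.3, 417.9], dtype=float32))
0.68 [248.7, 170.9, 300.5, 367.5] (array([418.2, 246.2]), [36.65153503417969, 163.25469970703125], np.float64(1.2537565343868664), array([432.7, 246.6], dtype=float32))
0.63 [66.1, 139.6, 129.3, 280.2] (array([466.1, 371.5]), [29.945907592773438, 104.92587280273438], np.float64(1.7382292910119759), array([470.1, 371.7], dtype=float32))
off [0.054, -0.643, 0.644] rot [0.0001, 0.0003, -0.0016]
```

>>> send_rows --offset '[[0.04,-0.64,0.1],[0.04,-0.64,0.64],[0.04,-0.64,0.64],[0.04,-0.64,0.64]]' --delta_rot '[[0,0,0],[0,0,0],[0,0,0],[0,0,0]]'

```text
time: 28.08
tool_pos: [469.2, 324.1, 23.9]
tcp_rot: [3.141, 0.0, 0.025]
contact_force: [-0.3, -0.4, 0.4]
grip_width: 21.5
finger_force: 30.0
```

>>> send_rows --offset '[[0,0,0],[0,0,0],[0,0,0]]' --delta_rot '[[0,0,0],[0,0,0],[0,0,0]]' --grip 0.33

```text
time: 28.45
tool_pos: [469.5, 325.2, 24.5]
tcp_rot: [-3.141, -0.002, 0.026]
contact_force: [-0.6, 0.1, -0.1]
grip_width: 30.3
finger_force: 0.0
```

>>> send_rows --offset '[[0,0,-0.4],[0,0,-0.9],[0,0,-1],[0.5,0.1,-1],[0.8,0.2,-1],[0.8,0.2,-1]]' --delta_rot '[[0,0,0],[0,0,0],[0,0,0],[0,0,0],[0,0,0],[0,0,0]]'

```text
time: 29.2
tool_pos: [567.1, 302.3, 142.0]
tcp_rot: [3.141, 0.001, 0.024]
contact_force: [-0.2, 0.6, -0.8]
grip_width: 30.1
finger_force: 0.0
```

```bash
python3 - <<'E'
from h import *
wlook('green0',6,'w5')
im=optics.capture('wrist'); print(blobs('green','wrist',im,6))
beads(('side','scene'))
go(617.5,303.5,35,0)
E
```

```text
t 29.2 [567.1 302.3 142. ] [180.    0.    1.4] 30.08113305776219
0.88 [263.2, 125.9, 289.6, 151.7] (array([615.4, 303.8]), [20.289907455444336, 20.697359085083008], np.float64(38.34259597891133), array([615.6, 303.9], dtype=float32))
[([609.2, 305.0], 42)]
side green bench [([618.8, 303.5], 16), ([633.6, -203.0], 49)] 
 gold pot [([623.6, 64.1], 24), ([663.0, 62.8], 24), ([582.8, 61.1], 24)] 
 blue pot [([584.9, -1.6], 26), ([626.3, -5.4], 26), ([663.7, -6.7], 25)] 
 green pot []
scene green bench [([616.0, 302.4], 65), ([630.1, -203.3], 76)] 
 gold pot [([579.0, 62.1], 45), ([619.2, 65.3], 48), ([659.5, 64.4], 56)] 
 blue pot [([581.9, -1.7], 51), ([623.8, -5.4], 56), ([661.3, -6.4], 63)] 
 green pot []
off [0.444, 0.019, 0.901] rot [0.0, 0.0002, 0.0044]
```

View pics/w5.png

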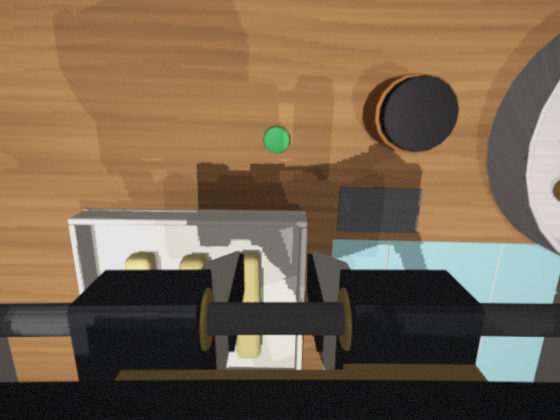

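Three wax sticks lie in the white tray, the green bead is at (277,139) and the jar at (418,112) is well clear. Grasping the bead.

>>> send_rows --offset '[[0.41,0.0,0],[0.41,0,0.4],[0.41,0,0.89],[0.41,0,0.89],[0.41,0,0.89]]' --delta_rot '[[0,0,0.0044],[0,0,0.0044],[0,0,0.0044],[0,0,0.0044],[0,0,0.0044]]' --grip 0.5

```text
time: 30.08
tool_pos: [615.5, 306.1, 39.0]
tcp_rot: [-3.141, -0.003, -0.0]
contact_force: [0.3, -0.6, -0.3]
grip_width: 46.3
finger_force: 0.0
```

>>> send_rows --offset '[[0,0,0.26],[0,0,0.26],[0,0,0.26]]' --delta_rot '[[0,0,0],[0,0,0],[0,0,0]]'

```text
time: 30.45
tool_pos: [616.1, 305.8, 8.2]
tcp_rot: [-3.14, -0.004, -0.001]
contact_force: [-0.3, -0.3, -0.0]
grip_width: 46.1
finger_force: 0.0
```

>>> send_rows --offset '[[0,0,0],[0,0,0],[0,0,0],[0,0,0],[0,0,0]]' --delta_rot '[[0,0,0],[0,0,0],[0,0,0],[0,0,0],[0,0,0]]' --grip 0

```text
time: 31.08
tool_pos: [614.9, 305.2, 5.8]
tcp_rot: [-3.141, -0.001, -0.001]
contact_force: [-0.5, -1.0, 4.2]
grip_width: 20.4
finger_force: 30.0
```

>>> send_rows --offset '[[0,0,-0.4],[0,0,-0.8],[0,0,-0.9],[0,0,-0.9]]' --delta_rot '[[0,0,0],[0,0,0],[0,0,0],[0,0,0]]'

```text
time: 31.58
tool_pos: [614.7, 305.2, 113.6]
tcp_rot: [-3.141, -0.001, -0.001]
contact_force: [-0.1, 0.3, -0.4]
grip_width: 20.5
finger_force: 30.0
```

>>> send_rows --offset '[[0,0.4,0],[-0.1,0.8,0],[-0.2,1,0],[-0.2,1,0]]' --delta_rot '[[0,0,0],[0,0,0],[0,0,0],[0,0,0]]'

```text
time: 32.08
tool_pos: [589.0, 183.3, 111.2]
tcp_rot: [3.141, 0.005, -0.003]
contact_force: [-0.0, 0.5, -0.4]
grip_width: 20.8
finger_force: 30.0
```

>>> send_rows --offset '[[-0.1,0.4,0],[-0.2,0.8,0],[-0.2,1,0],[-0.2,1,0]]' --delta_rot '[[0,0,0],[0,0,0],[0,0,0],[0,0,0]]'

```text
time: 32.58
tool_pos: [566.4, 64.6, 112.2]
tcp_rot: [-3.141, 0.002, -0.003]
contact_force: [0.0, -0.1, 0.6]
grip_width: 20.4
finger_force: 30.0
```

```bash
python3 - <<'E'
from h import *
wlook('pot',50,'w6')
im=optics.capture('wrist')
for c in ('gold','blue'): print(c,blobs(c,'wrist',im,11))
go(568,29,26,0)
E
```

```text
t 32.575 [566.4  64.6 112.2] [-180.     0.1   -0.2] 20.364926702155653
0.89 [167.5, 0.0, 504.9, 283.9] (array([611.8,  32. ]), [172.12811279296875, 199.21510314941406], np.float64(86.37615358615324), array([629.3,  30.5], dtype=float32))
gold []
blue [([663.9, -7.0], 666), ([625.7, -6.4], 541), ([583.2, -1.9], 569)]
off [0.013, 0.313, 0.722] rot [-0.0001, 0.0001, 0.0]
```

View pics/w6.png

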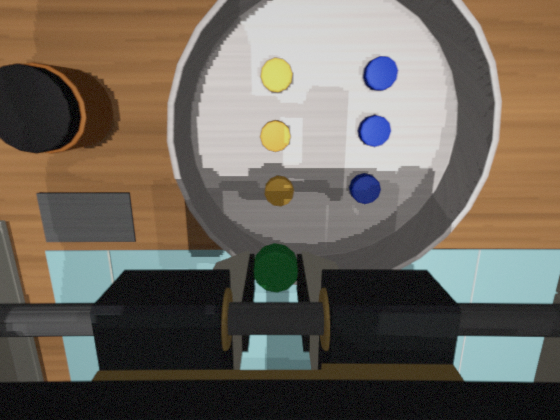

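Pot from above: gold at (276,75), (275,135), (278,190); blue at (380,73), (374,130), (365,188). The near middle of the floor is free, so the green bead drops there.

>>> send_rows --offset '[[0.03,0.3,0],[0.03,0.3,0.4],[0.03,0.3,0.72],[0.03,0.3,0.72]]' --delta_rot '[[0,0,0],[0,0,0],[0,0,0],[0,0,0]]'

```text
time: 33.22
tool_pos: [567.9, 30.7, 24.1]
tcp_rot: [-3.141, 0.007, 0.001]
contact_force: [-0.0, -0.2, 0.5]
grip_width: 20.5
finger_force: 30.0
```

>>> send_rows --offset '[[0,0,0],[0,0,0],[0,0,0]]' --delta_rot '[[0,0,0],[0,0,0],[0,0,0]]' --grip 0.32

```text
time: 33.6
tool_pos: [570.9, 29.4, 28.3]
tcp_rot: [3.141, -0.003, -0.001]
contact_force: [-0.6, 0.5, -0.5]
grip_width: 29.3
finger_force: 0.0
```

>>> send_rows --offset '[[0,0,-0.4],[0,0,-0.9],[0,0.4,-0.9],[0.2,0.9,-0.9],[0.2,1,-0.9],[0.2,1,-0.9]]' --delta_rot '[[0,0,0],[0,0,0],[0,0,0],[0,0,0],[0,0,0],[0,0,0]]'

```text
time: 34.35
tool_pos: [593.6, -91.4, 135.1]
tcp_rot: [-3.141, 0.0, -0.003]
contact_force: [-1.0, 0.5, 0.1]
grip_width: 29.5
finger_force: 0.0
```

>>> send_rows --offset '[[0,0.4,0],[0.1,0.9,0],[0.2,0.95,0],[0.2,0.95,0]]' --delta_rot '[[0,0,0],[0,0,0],[0,0,0],[0,0,0]]' --grip 0.5

```text
time: 34.85
tool_pos: [618.0, -203.7, 134.7]
tcp_rot: [-3.141, 0.0, -0.0]
contact_force: [0.2, 0.4, 0.3]
grip_width: 46.3
finger_force: 0.0
```

```bash
python3 - <<'E'
from h import *
wlook('green0',6)
beads(('side','scene'))
go(631,-203,35,0)
E
```

```text
t 34.85 [ 618.  -203.7  134.7] [-180.    0.   -0.] 46.26030981931292
0.84 [0.3, 238.7, 14.3, 265.0] (array([572. ,  27.5]), [11.404704093933105, 24.381725311279297], np.float64(-15.513035088092067), array([572.9,  28.4], dtype=float32))
0.67 [262.4, 170.4, 289.3, 198.4] (array([ 631.7, -201.2]), [21.35425567626953, 22.65537452697754], np.float64(-1.6281842038417835), array([ 631.9, -201.5], dtype=float32))
side green bench [([576.5, 34.4], 27), ([632.9, -203.4], 51)] 
 gold pot [([623.1, 63.7], 24), ([660.7, 60.8], 13), ([583.0, 60.8], 23)] 
 blue pot [([584.9, -1.6], 26), ([626.3, -5.4], 26), ([662.1, -7.9], 19)] 
 green pot [([575.1, 29.6], 27)]
scene green bench [([568.8, 31.0], 49), ([630.2, -203.5], 82)] 
 gold pot [([578.9, 61.9], 46), ([619.2, 65.3], 48), ([659.4, 64.2], 55)] 
 blue pot [([581.9, -1.7], 51), ([623.8, -5.4], 56), ([661.3, -6.1], 65)] 
 green pot [([573.2, 29.7], 49)]
off [0.112, 0.0, 0.834] rot [-0.0001, 0.0001, 0.0002]
```

>>> send_rows --offset '[[0.11,-0.01,0],[0.11,-0.01,0],[0.11,-0.01,0],[0.11,-0.01,0],[0.11,-0.01,0],[0.11,-0.01,0],[0.11,-0.01,0],[0.11,-0.01,0]]' --delta_rot '[[0,0,-0.25],[0,0,-0.25],[0,0,-0.25],[0,0,-0.25],[0,0,-0.25],[0,0,-0.25],[0,0,-0.25],[0,0,-0.25]]'

```text
time: 36.05
tool_pos: [630.8, -202.4, 135.2]
tcp_rot: [-3.142, -0.0, 1.507]
contact_force: [0.1, 0.5, -0.6]
grip_width: 45.7
finger_force: 0.0
```

```bash
python3 - <<'E'
from h import *
s=get_obs(); print(s['tool_pos'],s['tcp_rot'],s['joint_positions'])
go(631,-202,35,90)
E
```

```text
[ 630.84035349 -202.39024939  135.21348853] [-3.14152276e+00 -1.19500934e-04  1.50669116e+00] [-4.26070374e-01  6.68959166e-01  1.23098079e+00  9.19406823e-05
  1.24176038e+00 -3.61994923e-01]
off [0.003, 0.001, 0.835] rot [-0.0, -0.0, -0.0102]
```

>>> send_rows --offset '[[0,0,0.4],[0,0,0.83],[0,0,0.83],[0,0,0.83]]' --delta_rot '[[0,0,-0.01],[0,0,-0.01],[0,0,-0.01],[0,0,-0.01]]'

```text
time: 36.55
tool_pos: [632.2, -203.6, 37.5]
tcp_rot: [3.139, 0.001, 1.563]
contact_force: [0.9, -0.1, 0.3]
grip_width: 46.0
finger_force: 0.0
```

>>> send_rows --offset '[[0,0,0.26],[0,0,0.26],[0,0,0.26]]' --delta_rot '[[0,0,0],[0,0,0],[0,0,0]]'

```text
time: 36.92
tool_pos: [632.3, -204.1, 6.6]
tcp_rot: [3.138, 0.001, 1.562]
contact_force: [0.8, -0.1, 0.7]
grip_width: 46.0
finger_force: 0.0
```

>>> send_rows --offset '[[0,0,0],[0,0,0],[0,0,0],[0,0,0],[0,0,0]]' --delta_rot '[[0,0,0],[0,0,0],[0,0,0],[0,0,0],[0,0,0]]' --grip 0

```text
time: 37.55
tool_pos: [631.3, -203.7, 4.6]
tcp_rot: [3.141, 0.0, 1.562]
contact_force: [0.7, 0.6, 3.5]
grip_width: 20.0
finger_force: 30.0
```

>>> send_rows --offset '[[0,0,-0.4],[0,0,-0.8],[0,0,-0.9],[0,0,-0.9]]' --delta_rot '[[0,0,0],[0,0,0],[0,0,0],[0,0,0]]'

```text
time: 38.05
tool_pos: [631.1, -203.7, 112.3]
tcp_rot: [3.141, 0.0, 1.562]
contact_force: [0.4, 0.7, -0.4]
grip_width: 20.6
finger_force: 30.0
```

>>> send_rows --offset '[[0.5,-0.1,0],[1,-0.25,0],[1,-0.25,0]]' --delta_rot '[[0,0,0],[0,0,0],[0,0,0]]'

```text
time: 38.42
tool_pos: [599.6, -78.9, 109.8]
tcp_rot: [-3.136, -0.002, 1.567]
contact_force: [-0.0, -0.1, -0.5]
grip_width: 20.3
finger_force: 30.0
```

>>> send_rows --offset '[[0.5,0,0],[0.93,0,0],[0.93,0,0],[0.93,0,0]]' --delta_rot '[[0,0,0],[0,0,0],[0,0,0],[0,0,0]]'

```text
time: 38.92
tool_pos: [602.8, 27.3, 110.8]
tcp_rot: [-3.14, 0.0, 1.562]
contact_force: [-0.1, -0.2, -0.1]
grip_width: 20.5
finger_force: 30.0
```

```bash
python3 - <<'E'
from h import *
wlook('pot',50)
beads(('scene',))
go(600,30,27,90)
E
```

```text
t 38.925 [602.8  27.3 110.8] [-179.9    0.    89.5] 20.503427182071118
0.93 [148.8, 58.9, 464.2, 356.0] (array([620.4,  38.3]), [181.9386749267578, 193.29112243652344], np.float64(-0.8115423180593666), array([624.6,  61.5], dtype=float32))
scene green bench [([569.2, 31.3], 54)] 
 gold pot [([578.8, 62.4], 47), ([618.9, 65.3], 50), ([659.0, 64.6], 59)] 
 blue pot [([581.8, -1.1], 57), ([623.6, -5.4], 61), ([660.7, -6.3], 58)] 
 green pot [([573.6, 30.0], 54)]
off [0.028, -0.025, 0.705] rot [-0.0001, 0.0, -0.0017]
```

>>> send_rows --offset '[[0.02,-0.02,0.3],[0.02,-0.02,0.7],[0.02,-0.02,0.7],[0.02,-0.02,0.7]]' --delta_rot '[[0,0,0],[0,0,0],[0,0,0],[0,0,0]]'

```text
time: 39.58
tool_pos: [601.8, 29.9, 29.5]
tcp_rot: [3.14, 0.0, 1.561]
contact_force: [-0.7, -0.8, 0.2]
grip_width: 20.9
finger_force: 30.0
```

>>> send_rows --offset '[[0,0,0],[0,0,0],[0,0,0]]' --delta_rot '[[0,0,0],[0,0,0],[0,0,0]]' --grip 0.32

```text
time: 39.95
tool_pos: [601.1, 30.7, 29.0]
tcp_rot: [3.14, 0.0, 1.562]
contact_force: [-0.2, 0.2, -0.6]
grip_width: 29.2
finger_force: 0.0
```

>>> send_rows --offset '[[0,0,-0.4],[0,0,-0.9],[-0.4,0.05,-1],[-0.9,0.1,-1],[-1,0.1,-1],[-1,0.1,-1]]' --delta_rot '[[0,0,0],[0,0,0],[0,0,0],[0,0,0],[0,0,0],[0,0,0]]'

```text
time: 40.7
tool_pos: [611.4, -89.9, 148.0]
tcp_rot: [-3.141, -0.0, 1.56]
contact_force: [0.1, -0.2, 0.0]
grip_width: 29.6
finger_force: 0.0
```

>>> send_rows --offset '[[-0.4,0,-0.3],[-0.8,0,-0.4],[-0.8,0,-0.4],[-0.8,0,-0.4]]' --delta_rot '[[0,0,0],[0,0,0],[0,0,0],[0,0,0]]' --grip 0.6

```text
time: 41.2
tool_pos: [610.7, -183.5, 195.6]
tcp_rot: [-3.141, -0.001, 1.563]
contact_force: [-0.3, 0.3, 0.2]
grip_width: 54.8
finger_force: 0.0
```

```bash
python3 - <<'E'
from h import *
wlook('stirrer',6,'w7')
beads(('scene','side'))
for cam in ('side','scene','wrist'):
    for r in finder.silhouettes('stirrer',cam)[:1]:
        c=cals(cam); p=np.argwhere(r['region'])[:,::-1]; print(cam,r['confidence'],r['box'],toplane(c,p[p[:,1]<p[:,1].min()+5].mean(0),132)[0])
    for r in finder.pinpoint('stirrer',cam)[:1]: print('pin',toplane(c,r['uv'],6))
go(620,-302,100,90)
E
```

```text
t 41.2 [ 610.7 -183.5  195.6] [-179.9   -0.1   89.6] 54.8337956112246
0.58 [267.2, 279.3, 300.7, 370.2] (array([ 619.7, -345.9]), [32.952728271484375, 118.16326141357422], np.float64(-87.51235508132339), array([ 620.6, -349.6], dtype=float32))
scene green bench [([584.0, 31.8], 110)] 
 gold pot [([578.7, 62.0], 45), ([619.2, 65.3], 48), ([659.5, 64.4], 56)] 
 blue pot [([581.9, -1.7], 51), ([623.8, -5.4], 56), ([661.3, -6.3], 64)] 
 green pot [([588.3, 30.5], 110)]
side green bench [([576.5, 35.2], 27)] 
 gold pot [([583.0, 60.8], 23)] 
 blue pot [([584.9, -1.6], 26), ([627.2, -5.1], 29), ([667.3, -7.0], 12)] 
 green pot [([575.2, 30.4], 27)]
side 0.7 [365.8, 285.5, 387.5, 330.3] [ 622. -297.]
pin [[ 621.1 -307.2]]
scene 0.57 [130.1, 248.5, 157.7, 302.1] [ 609.4 -301.9]
pin [[ 620.1 -300. ]]
wrist 0.58 [267.2, 279.3, 300.7, 370.2] [ 616.5 -224.7]
pin [[ 620.8 -302.7]]
off [-0.973, 0.085, 0.801] rot [-0.0, -0.0, -0.0014]
```

View pics/w7.png

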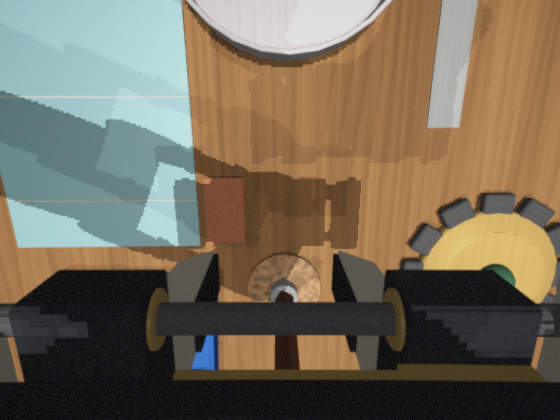

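Stick foot on the pad at (285,293), lined up between the fingers. Moving over it, then down to grasp the upper rod.

>>> send_rows --offset '[[-0.4,0.08,0],[-0.8,0.08,0],[-0.98,0.08,0],[-0.98,0.08,0],[-0.98,0.08,0],[-0.98,0.08,0.4],[-0.98,0.08,0.8],[-0.98,0.08,0.8]]' --delta_rot '[[0,0,0],[0,0,0],[0,0,0],[0,0,0],[0,0,0],[0,0,0],[0,0,0],[0,0,0]]'

```text
time: 42.7
tool_pos: [617.5, -299.9, 96.4]
tcp_rot: [-3.134, -0.005, 1.564]
contact_force: [-0.5, -0.5, 0.1]
grip_width: 55.1
finger_force: 0.0
```

>>> send_rows --offset '[[0,0,0.05],[0,0,0.05],[0,0,0.05],[0,0,0.05],[0,0,0.05],[0,0,0.05],[0,0,0.05]]' --delta_rot '[[0,0,0],[0,0,0],[0,0,0],[0,0,0],[0,0,0],[0,0,0],[0,0,0]]' --grip 0

```text
time: 43.58
tool_pos: [619.8, -303.5, 95.2]
tcp_rot: [3.14, 0.001, 1.562]
contact_force: [-1.1, -0.1, 5.8]
grip_width: 20.3
finger_force: 30.0
```

```bash
python3 - <<'E'
from h import *
s=get_obs(); print(s['tool_pos'],s['tcp_rot'],s['grip_width'],s['finger_force'])
cal=cals('wrist'); im=optics.capture('wrist'); cv2.imwrite('pics/w8.png',im[:,:,::-1])
s1=optics.capture('side'); cv2.imwrite('pics/s8.png',cv2.resize(s1[180:400,230:450,::-1],(660,660))[:600])
E
```

```text
[ 619.77157606 -303.47172852   95.18949089] [3.14007485e+00 9.16671130e-04 1.56186508e+00] 20.34658108868108 29.995423033833504
```

View pics/s8.png

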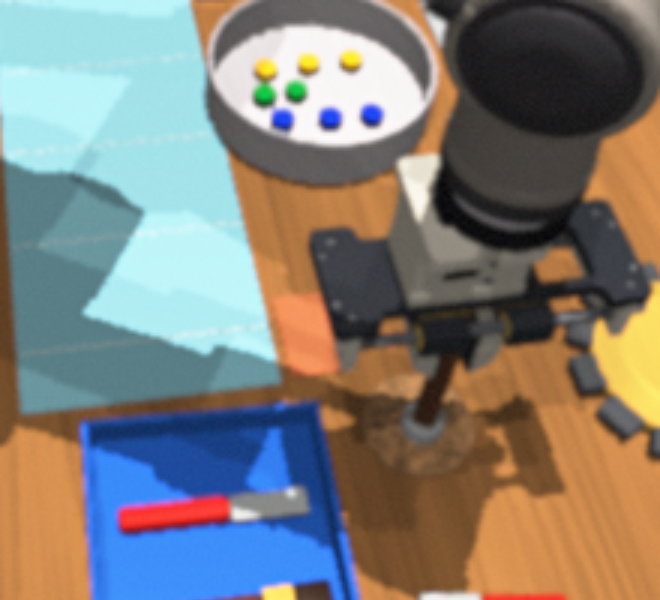

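The side view shows the stick still upright, but width 20.3 means the square rod sits about 16° askew in the fingers. Reopening and turning to match it.

>>> send_rows --offset '[[0,0,0],[0,0,0],[0,0,0],[0,0,0]]' --delta_rot '[[0,0,0],[0,0,0],[0,0,0.046],[0,0,0.046]]' --grip 0.35

```text
time: 44.18
tool_pos: [619.1, -303.0, 93.6]
tcp_rot: [-3.141, -0.0, 1.269]
contact_force: [-0.5, 0.1, 0.4]
grip_width: 32.4
finger_force: 0.0
```

>>> send_rows --offset '[[0,0,0],[0,0,0],[0,0,0],[0,0,0],[0,0,0]]' --delta_rot '[[0,0,0],[0,0,0],[0,0,0],[0,0,0],[0,0,0]]' --grip 0

```text
time: 44.8
tool_pos: [619.3, -303.1, 94.0]
tcp_rot: [-3.141, -0.0, 1.273]
contact_force: [0.4, 0.8, -1.4]
grip_width: 17.8
finger_force: 30.0
```

>>> send_rows --offset '[[0,0,0],[0,0,0],[0,0,0],[0,0,0]]' --delta_rot '[[0,0,0],[0,0,0],[0,0,0.018],[0,0,0.018]]' --grip 0.35

```text
time: 45.3
tool_pos: [619.5, -303.2, 94.4]
tcp_rot: [3.141, 0.0, 1.161]
contact_force: [-0.1, 0.3, -0.3]
grip_width: 32.2
finger_force: 0.0
```

>>> send_rows --offset '[[0,0,0],[0,0,0],[0,0,0],[0,0,0],[0,0,0]]' --delta_rot '[[0,0,0],[0,0,0],[0,0,0],[0,0,0],[0,0,0]]' --grip 0

```text
time: 45.92
tool_pos: [619.4, -303.1, 94.1]
tcp_rot: [3.142, -0.0, 1.16]
contact_force: [-0.5, 0.2, -0.7]
grip_width: 15.6
finger_force: 30.0
```

```bash
python3 - <<'E'
from h import *
s=get_obs(); print(s['tool_pos'],np.degrees(s['tcp_rot']),s['grip_width'],s['finger_force'])
go(619.3,-303.1,200,90)
E
```

```text
[ 619.37488131 -303.10786735   94.14959553] [ 1.79997322e+02 -1.17254787e-03  6.64637638e+01] 15.592744256879561 30.000064373016357
off [-0.0, -0.001, -0.882] rot [0.0, -0.0, -0.0654]
```

>>> send_rows --offset '[[0,0,-0.2],[0,0,-0.6],[0,0,-0.8],[0,0,-0.8],[0,0,-0.8]]' --delta_rot '[[0,0,0],[0,0,0],[0,0,-0.03],[0,0,-0.0654],[0,0,-0.0654]]'

```text
time: 46.55
tool_pos: [619.2, -303.0, 190.0]
tcp_rot: [-3.141, -0.0, 1.571]
contact_force: [-0.4, 0.5, -1.5]
grip_width: 16.0
finger_force: 30.0
```

>>> send_rows --offset '[[0.3,0.0,0],[0.65,0.04,0],[1,0.04,0],[1,0.04,0]]' --delta_rot '[[0,0,0],[0,0,0],[0,0,0],[0,0,0]]'

```text
time: 47.05
tool_pos: [624.0, -179.8, 189.6]
tcp_rot: [-3.14, -0.001, 1.572]
contact_force: [-0.6, -0.7, -0.7]
grip_width: 15.7
finger_force: 30.0
```

>>> send_rows --offset '[[0.3,0.0,0],[0.65,0.0,0],[0.9,0.0,0],[0.9,0.0,0]]' --delta_rot '[[0,0,0],[0,0,0],[0,0,0],[0,0,0]]'

```text
time: 47.55
tool_pos: [624.0, -73.7, 189.7]
tcp_rot: [-3.141, -0.0, 1.571]
contact_force: [-0.7, -0.7, -1.9]
grip_width: 15.7
finger_force: 30.0
```

```bash
python3 - <<'E'
from h import *
wlook('pot',50,'w9')
im=optics.capture('wrist'); cal=cals('wrist')
for c in ('gold','blue','green'): print(c,blobs(c,'wrist',im,11,(500,740,-80,140)))
beads(('scene','side'))
go(624,-40,130,90)
E
```

```text
t 47.55 [624.  -73.7 189.7] [-180.   -0.   90.] 15.693883840288262
0.8 [141.3, 1.6, 403.7, 192.4] (array([623.5,   2.3]), [144.56390380859375, 200.07191467285156], np.float64(0.6801070738243311), array([623.8,  13.4], dtype=float32))
0.42 [307.0, 102.4, 328.6, 128.0] (array([659.3,  -5.8]), [18.536823272705078, 20.04400062561035], np.float64(10.828136052275937), array([659.3,  -5.8], dtype=float32))
gold []
blue [([664.0, -10.2], 124), ([589.9, -7.5], 23), ([623.7, -11.3], 92)]
green [([571.6, 27.0], 120), ([605.1, 22.8], 22)]
scene green bench [([584.0, 31.8], 111)] 
 gold pot [([578.8, 62.2], 46), ([618.9, 65.3], 50), ([659.2, 64.3], 56)] 
 blue pot [([581.9, -1.7], 51), ([623.6, -5.5], 57), ([661.2, -6.2], 63)] 
 green pot [([588.2, 30.5], 111)]
side green bench [([576.7, 34.8], 25), ([605.6, 35.9], 23)] 
 gold pot [([623.6, 64.1], 24), ([664.0, 62.9], 29), ([583.4, 61.5], 26)] 
 blue pot [([585.1, -1.3], 27), ([626.3, -5.4], 26)] 
 green pot [([575.4, 30.0], 25), ([604.1, 31.1], 23)]
off [0.304, -0.002, 0.499] rot [-0.0, 0.0, -0.0003]
```

View pics/w9.png

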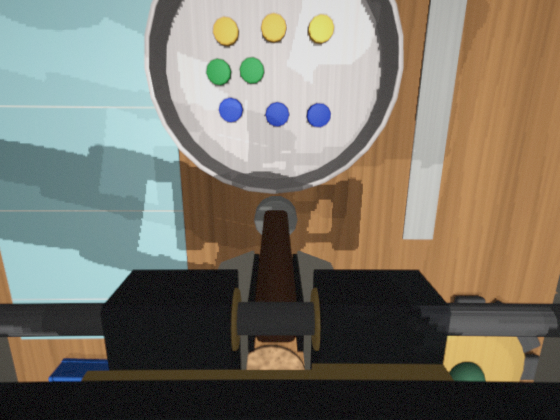

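Stick hangs straight, with its foot at (275,215), and there is free floor between the wall and the middle blue bead (277,114). Entering there and pushing it left through the middle.

>>> send_rows --offset '[[0.27,0,0],[0.27,0,0],[0.27,0,0],[0.27,0,0.3],[0.27,0,0.6],[0.27,0,0.75],[0.27,0,0.79],[0.27,0,0.79]]' --delta_rot '[[0,0,0],[0,0,0],[0,0,0],[0,0,0],[0,0,0],[0,0,0],[0,0,0],[0,0,0]]'

```text
time: 48.8
tool_pos: [624.5, -43.4, 95.7]
tcp_rot: [3.141, 0.0, 1.57]
contact_force: [0.6, -0.7, -0.0]
grip_width: 15.9
finger_force: 30.0
```

```bash
python3 - <<'E'
from h import *
s=get_obs(); print(s['tool_pos'],np.degrees(s['tcp_rot']),s['grip_width'],s['contact_force'])
beads(('scene','side'))
go(624,24,95,90)
E
```

```text
[624.496307   -43.43991632  95.72445726] [1.79963275e+02 1.27305790e-02 8.99556079e+01] 15.917214823471207 [ 0.60461551 -0.69033406 -0.0090304 ]
scene green bench [([592.9, 32.6], 73)] 
 gold pot [([579.0, 62.1], 47), ([618.9, 65.2], 52), ([659.3, 64.4], 57)] 
 blue pot [([586.3, -2.2], 29), ([623.6, -5.4], 55), ([661.3, -6.3], 66)] 
 green pot [([597.1, 31.3], 73)]
side green bench [([577.2, 34.4], 25), ([605.3, 35.6], 22)] 
 gold pot [([623.9, 63.9], 25), ([583.3, 62.6], 28)] 
 blue pot [([584.7, -1.9], 27), ([625.2, -5.4], 23), ([663.5, -6.4], 26)] 
 green pot [([575.8, 29.7], 25), ([603.8, 30.8], 22)]
off [0.56, -0.008, 0.012] rot [0.0003, 0.0001, -0.0001]
```

>>> send_rows --offset '[[0.07,0,0],[0.14,0,0],[0.21,0,0],[0.28,0,0],[0.35,0,0],[0.42,0,0],[0.49,0,0],[0.56,0,0]]' --delta_rot '[[0,0,0],[0,0,0],[0,0,0],[0,0,0],[0,0,0],[0,0,0],[0,0,0],[0,0,0]]'

```text
time: 49.9
tool_pos: [624.2, 25.0, 95.3]
tcp_rot: [3.142, 0.0, 1.571]
contact_force: [0.2, 0.3, -0.8]
grip_width: 15.7
finger_force: 30.0
```

>>> send_rows --offset '[[0,0,0],[0,0,-0.3],[0,0,-0.45],[0,0,-0.45]]' --delta_rot '[[0,0,0],[0,0,0],[0,0,0],[0,0,0]]'

```text
time: 50.4
tool_pos: [625.1, 24.1, 150.9]
tcp_rot: [3.138, 0.0, 1.571]
contact_force: [-0.3, -0.0, -1.1]
grip_width: 15.9
finger_force: 30.0
```

```bash
python3 - <<'E'
from h import *
s=get_obs(); print(s['tool_pos'],s['contact_force'])
beads(('scene','side'))
go(646,98,150,90)
E
```

```text
[625.08550498  24.13142715 150.89325976] [-0.29912952 -0.010357   -1.10353367]
scene green bench [([595.7, 35.2], 26)] 
 gold pot [([578.9, 63.5], 37), ([617.8, 76.9], 49), ([659.0, 64.6], 59)] 
 blue pot [([581.9, -1.2], 54), ([623.8, 54.6], 60), ([660.9, -6.3], 69)] 
 green pot [([599.9, 33.9], 26)]
side green bench [([586.7, 35.6], 51)] 
 gold pot [([622.4, 77.6], 18), ([662.9, 64.4], 22), ([583.6, 61.3], 27)] 
 blue pot [([625.7, 53.8], 27), ([663.7, -5.6], 28), ([584.8, -1.0], 28)] 
 green pot [([585.3, 30.8], 51)]
off [0.614, 0.185, -0.012] rot [-0.0002, -0.0, -0.0]
```

>>> send_rows --offset '[[0.3,0.1,0],[0.6,0.2,0],[0.6,0.2,0],[0.6,0.2,0],[0.6,0.2,0.2],[0.6,0.2,0.4],[0.6,0.2,0.46],[0.6,0.2,0.46]]' --delta_rot '[[0,0,0],[0,0,0],[0,0,0],[0,0,0],[0,0,0],[0,0,0],[0,0,0],[0,0,0]]'

```text
time: 51.5
tool_pos: [648.2, 95.6, 94.4]
tcp_rot: [3.142, 0.0, 1.57]
contact_force: [0.0, 0.3, -0.7]
grip_width: 16.1
finger_force: 30.0
```

>>> send_rows --offset '[[-0.06,0.02,0],[-0.12,0.04,0],[-0.18,0.06,0],[-0.24,0.08,0],[-0.3,0.1,0],[-0.36,0.12,0],[-0.42,0.14,0],[-0.48,0.16,0]]' --delta_rot '[[0,0,0],[0,0,0],[0,0,0],[0,0,0],[0,0,0],[0,0,0],[0,0,0],[0,0,0]]'

```text
time: 52.5
tool_pos: [667.5, 38.4, 94.1]
tcp_rot: [3.142, 0.0, 1.571]
contact_force: [0.7, -0.1, -1.1]
grip_width: 15.9
finger_force: 30.0
```

```bash
python3 - <<'E'
from h import *
s=get_obs(); print(s['tool_pos'],s['contact_force'])
beads(('scene','side'))
E
```

```text
[667.53935136  38.37923994  94.13048743] [ 0.65881722 -0.0961193  -1.06394528]
scene green bench [([579.9, 34.1], 117)] 
 gold pot [([675.4, 18.5], 51)] 
 blue pot [([581.8, -1.3], 51), ([661.3, -6.1], 67)] 
 green pot [([584.2, 32.8], 117)]
side green bench [([585.8, 36.2], 57)] 
 gold pot [([622.2, 78.0], 19), ([583.2, 62.3], 19), ([683.4, 18.5], 18)] 
 blue pot [([664.0, -6.4], 27), ([584.6, -1.2], 29)] 
 green pot [([584.4, 31.4], 57)]
```

>>> send_rows --offset '[[-0.04,0,0],[-0.08,0,0],[-0.08,0,0],[-0.08,0,0],[-0.08,0,0]]' --delta_rot '[[0,0,0],[0,0,0],[0,0,0],[0,0,0],[0,0,0]]'

```text
time: 53.22
tool_pos: [667.4, 29.4, 94.2]
tcp_rot: [3.141, -0.0, 1.571]
contact_force: [-0.1, 0.4, -2.2]
grip_width: 15.8
finger_force: 30.0
```

>>> send_rows --offset '[[0,0,-0.2],[0,0,-0.6],[0,0,-0.8],[0,0,-0.8]]' --delta_rot '[[0,0,0],[0,0,0],[0,0,0],[0,0,0]]'

```text
time: 53.72
tool_pos: [668.5, 29.4, 192.5]
tcp_rot: [3.137, 0.0, 1.571]
contact_force: [-0.2, 0.1, -2.9]
grip_width: 15.8
finger_force: 30.0
```

```bash
python3 - <<'E'
from h import *
s=get_obs(); print(s['time'],s['tool_pos'],s['contact_force'])
beads(('scene','side'))
im=optics.capture('side'); cv2.imwrite('pics/s9.png',cv2.resize(im[120:420,180:480,::-1],(600,600)))
go(619.5,-303,190,66.5)
E
```

```text
53.725 [668.46171826  29.37022021 192.49557563] [-0.21620712  0.12052841 -2.92201513]
scene green bench [([579.5, 33.6], 111)] 
 gold pot [([618.1, 76.8], 47), ([677.6, 11.5], 39)] 
 blue pot [([582.4, -1.2], 56), ([624.0, 54.7], 57), ([661.1, -6.2], 68)] 
 green pot [([583.8, 32.3], 111)]
side green bench [([586.8, 36.0], 56)] 
 gold pot [([622.4, 78.5], 18), ([583.1, 61.4], 25), ([686.0, 11.0], 18)] 
 blue pot [([625.7, 54.7], 23), ([584.8, -0.3], 26), ([663.9, -6.8], 26)] 
 green pot [([585.3, 31.2], 56)]
off [-2.77, -0.392, -0.014] rot [-0.0005, 0.0001, 0.0653]
```

View pics/s9.png

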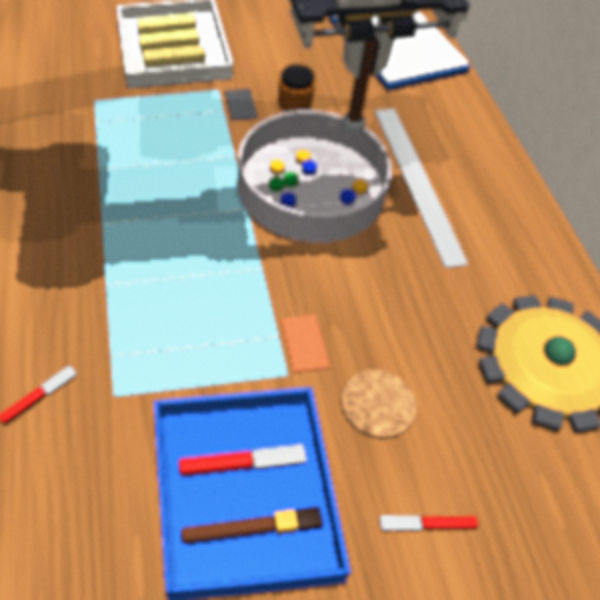

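Mixed: gold now on both sides (y≈77/62 and 11; pot middle ≈31), and blue likewise (55 and −1/−6). The trays look right. Returning the stick to the pad.

>>> send_rows --offset '[[-0.3,-0.2,0],[-0.65,-0.39,0],[-1,-0.39,0],[-1,-0.39,0]]' --delta_rot '[[0,0,0],[0,0,0],[0,0,0],[0,0,0]]'

```text
time: 54.38
tool_pos: [619.6, -93.6, 188.4]
tcp_rot: [-3.139, 0.0, 1.567]
contact_force: [-0.3, -0.2, -1.2]
grip_width: 15.7
finger_force: 30.0
```

>>> send_rows --offset '[[-0.3,0,0],[-0.65,0,0],[-1,0,0],[-1,0,0]]' --delta_rot '[[0,0,0],[0,0,0],[0,0,0],[0,0,0]]'

```text
time: 54.88
tool_pos: [619.9, -212.8, 188.2]
tcp_rot: [-3.139, -0.001, 1.568]
contact_force: [0.6, 0.6, -2.1]
grip_width: 15.6
finger_force: 30.0
```

>>> send_rows --offset '[[-0.3,0,0],[-0.6,0,0],[-0.75,0,0],[-0.75,0,0],[-0.75,0,0],[-0.75,0,0.4],[-0.75,0,0.6],[-0.75,0,0.6]]' --delta_rot '[[0,0,0],[0,0,0],[0,0,0],[0,0,0],[0,0,0],[0,0,0],[0,0,0],[0,0,0]]'

```text
time: 55.88
tool_pos: [619.8, -298.5, 116.1]
tcp_rot: [-3.138, -0.003, 1.572]
contact_force: [0.1, 0.5, -1.9]
grip_width: 15.8
finger_force: 30.0
```

```bash
python3 - <<'E'
from h import *
s=get_obs(); print(s['time'],s['tool_pos'],s['contact_force'])
go(620,-301.5,94.5,90)
E
```

```text
55.875 [ 619.75452292 -298.48786677  116.06771847] [ 0.06161766  0.53769935 -1.88452415]
off [-0.026, 0.003, 0.18] rot [-0.0006, -0.0005, 0.0002]
```

>>> send_rows --offset '[[-0.02,0,0.08],[-0.02,0,0.13],[-0.02,0,0.16],[-0.02,0,0.175],[-0.02,0,0.175],[-0.02,0,0.175]]' --delta_rot '[[0,0,0],[0,0,0],[0,0,0],[0,0,0],[0,0,0],[0,0,0]]'

```text
time: 56.62
tool_pos: [620.7, -303.2, 97.4]
tcp_rot: [3.141, 0.0, 1.571]
contact_force: [0.1, 0.6, -0.9]
grip_width: 15.9
finger_force: 30.0
```

>>> send_rows --offset '[[0.01,0,0.015],[0.01,0,0.027],[0.01,0,0.027],[0.01,0,0.027]]' --delta_rot '[[0,0,0],[0,0,0],[0,0,0],[0,0,0]]'

```text
time: 57.12
tool_pos: [620.7, -301.9, 94.2]
tcp_rot: [3.141, 0.0, 1.571]
contact_force: [-0.3, 0.0, 0.5]
grip_width: 15.7
finger_force: 30.0
```

>>> send_rows --offset '[[0,0,0],[0,0,0],[0,0,0],[0,0,0],[0,0,0],[0,0,0]]' --delta_rot '[[0,0,0],[0,0,0],[0,0,0],[0,0,0],[0,0,0],[0,0,0]]' --grip 0.6

```text
time: 57.88
tool_pos: [620.6, -302.0, 93.9]
tcp_rot: [3.141, 0.0, 1.571]
contact_force: [0.1, 0.5, -0.9]
grip_width: 55.3
finger_force: 0.0
```

>>> send_rows --offset '[[0,0,-0.2],[0,0,-0.6],[0,0,-1],[0,0,-1]]' --delta_rot '[[0,0,0],[0,0,0],[0,0,0],[0,0,0]]'

```text
time: 58.38
tool_pos: [622.3, -303.0, 219.3]
tcp_rot: [3.133, 0.005, 1.571]
contact_force: [1.1, 0.6, 0.5]
grip_width: 54.9
finger_force: 0.0
```

>>> send_rows --offset '[[0.3,-0.3,0],[0.7,-0.6,0],[1,-1,0],[1,-1,0],[1,-1,0],[1,-1,0]]' --delta_rot '[[0,0,0],[0,0,0],[0,0,0],[0,0,0],[0,0,0],[0,0,0]]'

```text
time: 59.12
tool_pos: [501.7, -183.0, 213.9]
tcp_rot: [3.141, 0.001, 1.57]
contact_force: [0.2, -0.7, 0.7]
grip_width: 55.1
finger_force: 0.0
```

```bash
python3 - <<'E'
from h import *
np.set_printoptions(precision=1,suppress=True)
s=get_obs(); print(s['time'],s['tool_pos'],s['contact_force'])
beads(('scene','side'))
for cam in ('scene','side'):
    c=cals(cam)
    for n,z in (('stirrer',6),('pad',0),('jar',0),('pot',0)):
        for r in finder.pinpoint(n,cam)[:1]: print(cam,n,r['confidence'],toplane(c,r['uv'],z))
im=optics.capture('scene'); cv2.imwrite('pics/sc9.png',cv2.resize(im[:,:,::-1],(784,588)))
E
```

```text
59.125 [ 501.7 -183.   213.9] [ 0.2 -0.7  0.7]
scene green bench [([579.0, 33.8], 109)] 
 gold pot [([578.9, 61.9], 46), ([618.3, 76.9], 46), ([678.6, 11.2], 36)] 
 blue pot [([581.9, -1.7], 51), ([623.9, 54.6], 57), ([661.3, -6.4], 63)] 
 green pot [([583.3, 32.5], 109)]
side green bench [([583.5, 36.9], 47)] 
 gold pot [([583.1, 61.4], 25), ([685.6, 9.1], 23)] 
 blue pot [([585.0, -1.0], 27), ([664.0, -6.4], 26)] 
 green pot [([582.1, 32.1], 47)]
scene stirrer 0.8 [[ 622.5 -305.5]]
scene pad 0.93 [[ 615.9 -297.4]]
scene jar 0.81 [[648.1 206.7]]
scene pot 0.77 [[617.1  30.8]]
side stirrer 0.98 [[ 621.  -303.7]]
side pad 0.89 [[ 622.1 -296.2]]
side jar 0.39 [[651.8 226. ]]
side pot 0.73 [[626.6  16.6]]
```

View pics/sc9.png

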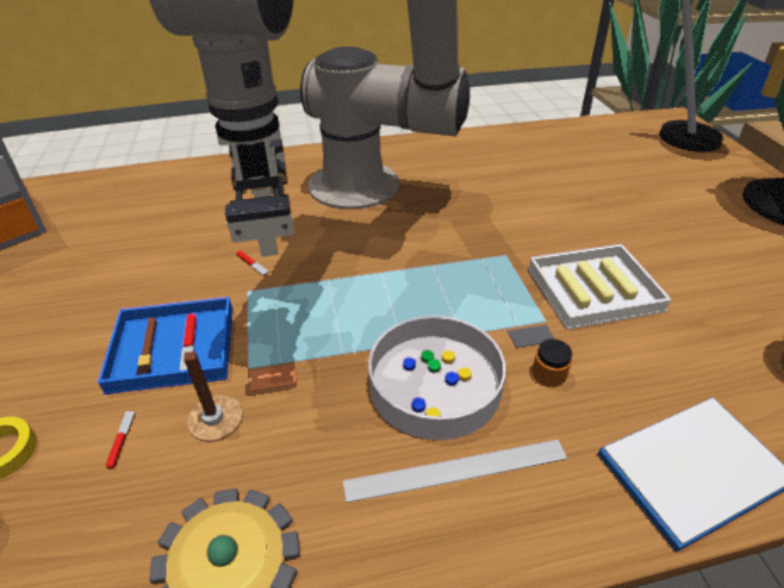

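The final scene has wax in the white tray (597,282) and the tools in the blue tray (165,340). All eight beads are in the pot and mixed, the stick stands upright on its pad (212,412), and the jar (552,360) hasn't moved. Handing in.

```bash
python3 -c "
from plant import ticket
print(ticket.close_job())"
```

```text
the job is handed in; nothing more can be done
None
```

The job is handed in at about 59 s of 210 s: by the final picture wax and tools lie flat in their trays, both green beads are in the pot, gold and blue are on both sides, the stick stands on its pad and the jar is unmoved; the hand-in returned no verdict.

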